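Unhook the thread gauge and seat it on the lead screw

TASK

The saddle-shaped thread gauge hangs by its bail on the stand's hook, shut in by a sprung keeper. With the gauge's own bail bar press the keeper back, lift the gauge up out of the hook's mouth and let the keeper spring shut; then set the gauge gently astride the middle of the lead screw so that its comb teeth drop fully into the threads and it sits flat, and let go. Leave the two tins and the cork block where they are.

Things in the scene. Friction and masses are not known exactly. Their poses are not given: they have to be found in the camera images.
- hook_seat (a point): Fixed gauge stand: where the bail bar's centre rests in the hook, 158 mm above the table. z up, +x from the hook's nose to the column, y along the bail bar. The hook is 12 mm wide (y): a level prong (top 4.5 mm below this point) and an upright nose at x -14 to -7 mm. Column 26 mm wide, front at x +56 mm. Base plate 12 mm high, x -31 to +77, y +-40 mm.
- hook_end (a point): Tip of the hook's inturned end, which runs back from the nose's top over the seat and stops at this point, x +8 mm from hook_seat (same axes). Here half-way up its 9 mm thickness: underside 12.5 mm, top 21.5 mm above hook_seat. Behind it (x +8 to about +28 mm) is the mouth, closed by the keeper.
- handle_mid (a point): Middle of the stand's round carrying handle, 16 mm thick, 100 mm long along y, 285 mm above the table, over the mouth (33 mm in +x from hook_seat), on an arm from the column. Because of it the hand must come in leaning 25 to 50 degrees, wrist to the nose side (-x).
- keeper (a joint): Sprung steel keeper, 22 mm wide, hinged below the prong: 0 = shut (leaning to the inturned end), up to 0.45 rad as pressed to the column (+x). The bar meets it at x about +11 mm from hook_seat; about 2 to 5 N opens it. With the bar at x +20 mm it can rise straight out of the mouth, to 32 to 42 mm over hook_seat (higher, the saddle meets the prong's underparts), then leave over the nose (-x).
- gauge_grip (a point): Loose steel saddle gauge, 0.22 kg, 50 (x) x 50 (y) x 132 mm high: saddle below, bail above. Centre of the bail bar (9 mm round, along y), 120 mm above the underside, midway between the two upright flat bail legs: grip here across the legs' outer faces along y (45 mm wide; leg 14 mm in x, 5 mm thick, up to 12 mm above the bar). Opening below the bar 75 x 35 mm. z up, y along the thread when seated.
- gauge_seat (a point): Point of the gauge 19.5 mm above its underside, 100.5 mm straight below gauge_grip: falls on the screw's axis when the teeth are home (either way round). Saddle: top plate (40 mm above the underside), two skirts 32 mm apart inside (x), open at both y ends; under the plate a roof of two comb leaves sloping 30 degrees, each with ridge teeth across y, 4 mm deep, at y -15, -5, +5, +15 mm.
- screw_mid (a point): Middle of the lead screw's axis, 50 mm above the table; screw level along this y, fixed. Thread 25 mm outside, 17 mm root, pitch 10 mm, 90 mm long; a crest lies here and every 10 mm, so the teeth go home with the gauge's centre at y 0, +-10 or +-20 mm. On the crests the gauge is 4 to 5 mm too high. End blocks 30 (x) x 18 mm, 59 mm high, begin at y +-53 mm; base 60 x 150 x 10 mm.
- rails_mid (a point): Midway between the tops of the holder's two level rails, 29.5 mm above the table, 20.5 mm below the screw's axis. The rails run along y beside the screw, 100 mm long, at x +-17 to +-29 mm. Under the seated gauge's skirts (5 mm thick, feet out to x +-25 mm) 1 mm stays free, so the rails keep it from leaning over.
- screw_tin_mid (a point): Centre of a bystander, a small taller white tin 51 mm wide, 42 mm high.
- cork_block_mid (a point): Centre of a bystander, a cork block 50 x 90 x 28 mm.
- polish_tin_mid (a point): Centre of a bystander, a flat round tin 69 mm wide, 28 mm high, blue lid.

How it is judged:
On the way, in this order (a step that is already met when the one before it is completed fails the run):
1. the keeper is pressed open by the gauge's bar while the bar is in the hook, not by the fingers (value of joint keeper above 0.12 rad and contact force between gauge and hook_stand above 0.3 N and contact force between the fingers and hook_stand below 0.5 N and z of gauge_grip in the frame of hook_seat below 0.025 m and x of gauge_grip in the frame of hook_seat above 0.008 m), for 0.1 s.
2. the gauge is clear of the hook and the keeper has sprung shut (distance between gauge_grip and hook_seat above 0.06 m and contact force between gauge and hook_stand below 0.1 N and value of joint keeper below 0.06 rad), for 0.1 s.
At the end, for the whole second after the job is handed in: The gauge stands at rest astride the screw within 26 mm of its middle, its seat point no more than 1.8 mm above the screw's axis (teeth fully in the threads), in line with the screw within 0.08 rad, upright within 0.1 rad; the keeper is shut (under 0.06 rad) (distance between gauge_seat and screw_mid below 0.026 m and z of gauge_seat in the frame of screw_mid between -0.003 and 0.0018 m and angle between the y axis of gauge_seat and the y axis of screw_mid, either way round below 0.08 rad and angle between gauge_seat's own z axis and vertical below 0.1 rad and linear speed of gauge below 0.01 m/s and value of joint keeper below 0.06 rad); the robot touches nothing.
It fails at once if the gauge is banged against the screw or its holder (over 60 N) (contact force between gauge and screw_holder above 60 N).
It fails at once if a tin or the cork block is moved more than 20 mm (distance of any of screw_tin_mid, cork_block_mid, polish_tin_mid from where it was at the start of the episode above 0.02 m).
It also fails if it takes over 45 s, if anything falls off the work surface, if the arm or the gripper's body presses on something with over 40 N, if the wrist force passes 120 N, or if a joint passes its speed limit or range.

ROBOT

A 6-joint arm with a two-finger parallel gripper is mounted at the origin on the work surface; the furniture and walls round the work are solid. World frame = base frame: x ahead of the robot, y to its left, z up, the work surface at z = 0. Lengths are in m, angles in rad, forces in N, time in s.
With the tool pointing down it reaches from about 0.375 to 0.9 m from the base axis. Payload 3.1 kg.
Tool frame: the origin (TCP) lies at the very end of the fingers, on their centre line; the grasp point (between the pads) lies 19 mm behind it; z points along the fingers, y is the direction in which the jaws open and shut (so a half turn about z gives the same grasp; the last joint's range is limited). The gripper opens to 87 mm and grips with 3 to 60 N. Pads are 19 mm wide; open, the fingers measure 117 mm over their backs; the gripper's body (75 mm by 190 mm) begins 51 mm behind the grasp point.
Start: joints at [-1.355, 0.527, 1.433, -0, 1.181, -0.178], TCP at [0.24, -0.577, 0.223] pointing down, gripper open.
Joint ranges: [-3.08, 3.08], [-0.75, 2.2], [0.22, 2.44], [-1.43, 4.57], [0, 2.65], [-2.85, 2.85]. Speed limits (rad/s): [2.79, 2.79, 3.14, 3.14, 3.14, 3.14].

INTERFACE

Orientations are given as a unit quaternion [x, y, z, w].
In Python, from rig import robot gives the robot as it stands. The module is installed in compiled form; this text tells all that it offers.
- The arm moves only by the tool carry_out, never from a script. Its argument "series" is a list of rows, each a list of 7 numbers: the shift along the tool's x, y, z in mm, then the turn, a rotation vector about the tool's x, y, z in degrees, then the gripper command: -1 is shut, 1 is fully open, values between are in proportion. In form: [[tx, ty, tz, rx, ry, rz, claw], ...]. A call has 1 to 8 rows; each row is the pose to reach, as a shift and turn from the pose measured when the call began, along the tool's axes at that moment; what a row does not reach only later rows make up. A row lasts 1/8 s, in which the tool goes at most 62.5 mm and 10.7 degrees, less where a joint would pass 70% of its speed; a pose out of reach is approached as far as the arm can. A call with a gripper value outside its range is refused whole. The fingers move at their own pace and stop on an object; "force" is the grip in N (left out, the last holds). Time passes only in rows, so rows that repeat a pose let the fingers close. It gives the time, the measured TCP pose, the force and the opening at its end, in the units of the state.
- robot.get_obs(): the state, without advancing time (a new reading comes with each control period).
- robot.camera(name): name is "side" or "top" or "wrist"; returns a dict with "pixels" (480x640x3 uint8, red, green, blue), "fx", "fy", "cx", "cy" (pixels), "position" and "attitude" of the camera in the world. Camera axes: x right, y down, z forward; pixel columns grow to the right and rows downward; lengths in m; the calibration is good to about 2 mm. A picture is of the moment at which its call begins. There is no depth.
- robot.hand_in(): hands the job in, once; it reports no verdict.
The state is a dict: "time": time; "q": joint angles; "joint_velocities": joint speeds; "joint_torque": joint torques, N m; "position": TCP position; "tool_rot": TCP orientation; "ft_force": force on the tool from outside, world axes, zero at the start; "moment": the same for the moment, N m; "grip_width": finger opening in m.
Only numpy, scipy, OpenCV 4.12 (cv2) and the standard library are available. Lean on these libraries where they do the work, as an engineer would, in place of code of your own. Each camera call takes 0.05 s, during which the arm holds its last target.

## Working session

There is one attempt and no reset: what is moved stays moved. The work goes in short steps, Python scripts to look and compute and a tool call to move; the robot and the scene stay as the last step left them, time stands still between calls to the robot, and variables do not carry over. Pictures are saved under pics/ and viewed, and the job is handed in when it is done.

Besides the shell and the picture viewer there is one more tool, called after "Request:" as a command line: name --pt "numbers of a row" for each row, then --argument value for the rest. carry_out: Moves the arm, as the interface text tells. Its arguments: {"type":"object","properties":{"series":{"type":"array"},"force":{"type":"number"}},"required":["series"]}

```bash
mkdir -p pics
cat > h.py <<'E'
import numpy as np, cv2
from scipy.spatial.transform import Rotation as R
from rig import robot
def snap(name,fn):
    c=robot.camera(name); cv2.imwrite('pics/'+fn,c['pixels'][:,:,::-1]); 
    import pickle; pickle.dump(c,open('pics/'+fn+'.pkl','wb')); return c
E
python3 - <<'E'
from h import *
print(robot.get_obs())
for n in ['side','top','wrist']:
    c=snap(n,n+'0.png'); print(n,{k:v for k,v in c.items() if k!='pixels'})
E
```

```text
{'time': 0.0, 'q': array([-1.35548308e+00,  5.28472800e-01,  1.43387042e+00, -5.07768938e-06,
        1.18139200e+00, -1.78517946e-01]), 'joint_velocities': array([-0.0008992 ,  0.00172863,  0.00031007, -0.0003043 , -0.00202251,
       -0.00018527]), 'joint_torque': array([-1.11835134e-04, -4.40037596e+01, -1.76594746e+01,  6.33885898e-02,
        5.82536019e-02, -1.80034876e-04]), 'position': array([ 0.23969086, -0.57643681,  0.2215777 ]), 'tool_rot': array([ 9.80673939e-01,  1.95646308e-01, -2.20552820e-05, -1.07105620e-03]), 'ft_force': array([-0.48258445,  0.41445941, -0.33004188]), 'moment': array([ 0.00617981, -0.08026706,  0.03332931]), 'grip_width': 0.08705906968605463}
side {'fx': 513.2402020294992, 'fy': 513.2402020294992, 'cx': 314.50512926244556, 'cy': 239.08723533298578, 'position': array([0.03792758, 0.61695259, 0.71207194]), 'attitude': array([-0.24000515,  0.8527164 , -0.44293319,  0.13813926])}
top {'fx': 437.81811936010155, 'fy': 437.81811936010155, 'cx': 316.8844242184357, 'cy': 242.7919382543131, 'position': array([ 0.37224056, -0.04859155,  1.05374353]), 'attitude': array([ 0.71092618, -0.70235148,  0.01275479, -0.03352134])}
wrist {'fx': 366.23091231312776, 'fy': 366.23091231312776, 'cx': 323.26118813923506, 'cy': 244.8929680869831, 'position': array([ 0.30960017, -0.54816732,  0.38279621]), 'attitude': array([ 0.82383451, -0.54939469, -0.0779002 ,  0.11573135])}
```

View pics/side0.png

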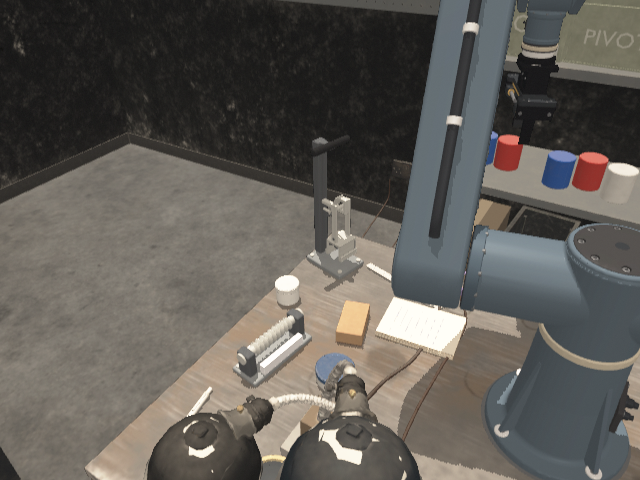

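View pics/top0.png

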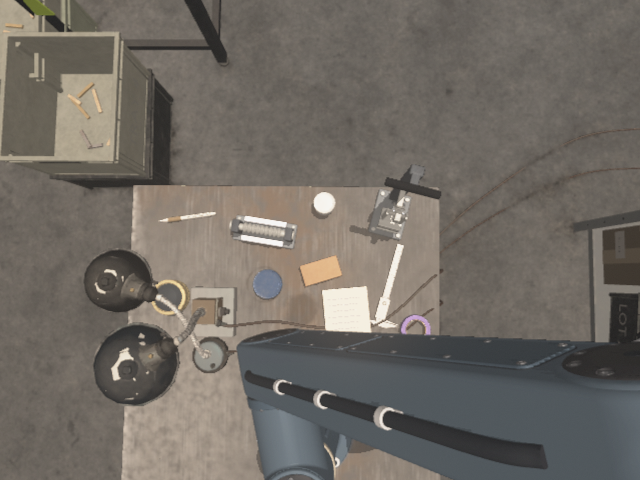

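View pics/wrist0.png

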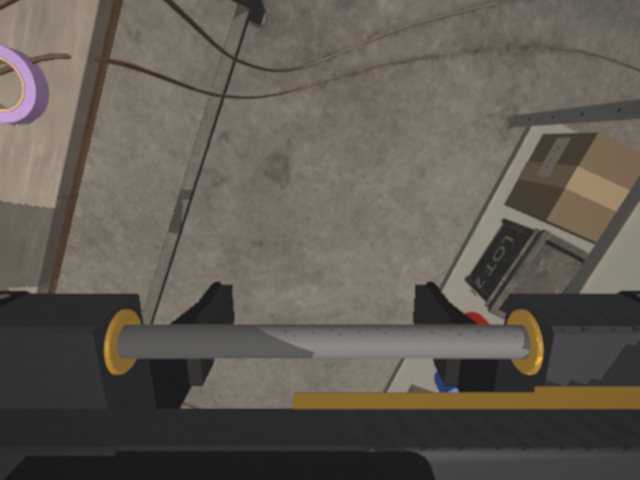

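The top view shows the stand at about (400,205), the screw at (263,231), the white tin at (324,204), the cork at (320,271) and the blue tin at (267,284). The side view shows all of them too. I'll enlarge these areas next.

Run:
```python
import cv2
a=cv2.imread('pics/top0.png');s=cv2.imread('pics/side0.png')
cv2.imwrite('pics/c1.png',cv2.resize(a[150:260,350:460],None,fx=5.4,fy=5.4,interpolation=cv2.INTER_CUBIC))
cv2.imwrite('pics/c2.png',cv2.resize(a[180:310,215:350],None,fx=4.5,fy=4.5,interpolation=cv2.INTER_CUBIC))
cv2.imwrite('pics/c3.png',cv2.resize(s[125:285,295:375],None,fx=3.7,fy=3.7,interpolation=cv2.INTER_CUBIC))
cv2.imwrite('pics/c4.png',cv2.resize(s[265:405,225:375],None,fx=4.2,fy=4.2,interpolation=cv2.INTER_CUBIC))
```

```text
(no output)
```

View pics/c1.png

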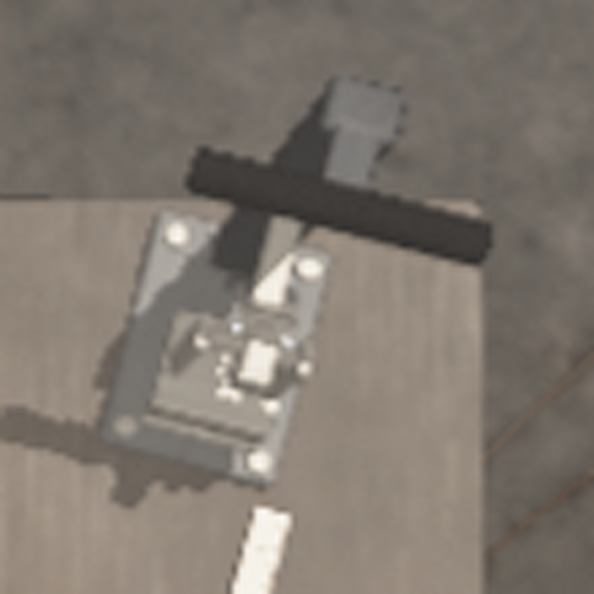

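View pics/c2.png

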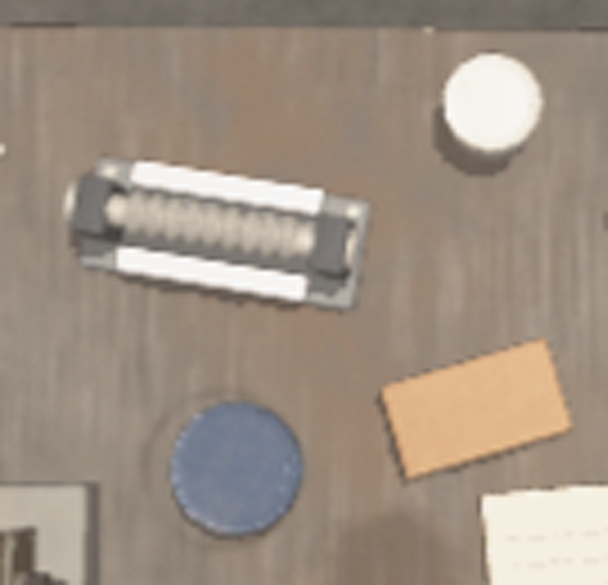

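View pics/c3.png

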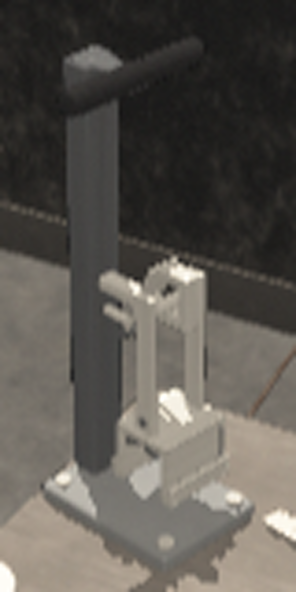

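View pics/c4.png

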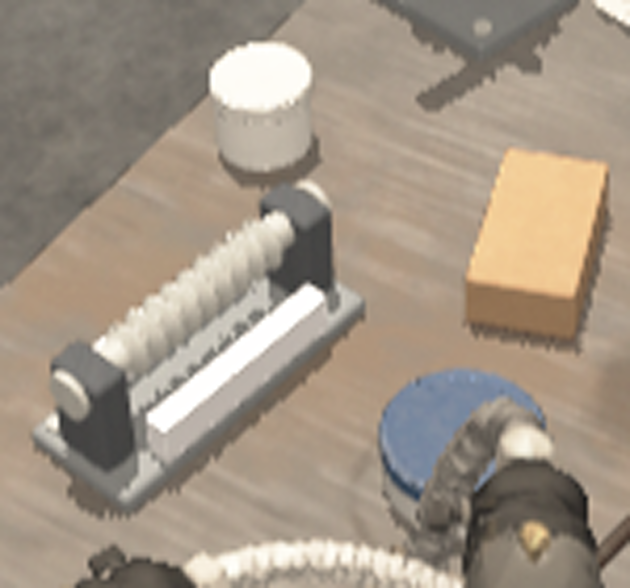

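```bash
cat >> h.py <<'E'
def load(fn):
    import pickle; return pickle.load(open('pics/'+fn+'.pkl','rb'))
def proj(c,P):
    p=R.from_quat(c['attitude']).inv().apply(np.atleast_2d(P)-c['position'])
    return np.c_[c['fx']*p[:,0]/p[:,2]+c['cx'],c['fy']*p[:,1]/p[:,2]+c['cy']]
def onz(c,uv,z):
    uv=np.atleast_2d(uv).astype(float)
    d=R.from_quat(c['attitude']).apply(np.c_[(uv[:,0]-c['cx'])/c['fx'],(uv[:,1]-c['cy'])/c['fy'],np.ones(len(uv))])
    return c['position']+d*((z-c['position'][2])/d[:,2])[:,None]
E
python3 - <<'E'
from h import *
t=load('top0.png');s=load('side0.png')
c1=lambda p:np.array(p)/5.4+[350,150]
c2=lambda p:np.array(p)/4.5+[215,180]
c3=lambda p:np.array(p)/3.7+[295,125]
c4=lambda p:np.array(p)/4.2+[225,265]
print('base T',onz(t,c1([[160,210],[330,250],[270,485],[105,440]]),.012))
print('handle T',onz(t,c1([[197,170],[485,242]]),.285))
print('base S',onz(s,c3([[43,487],[168,565],[255,510]]),.012))
print('handle S',onz(s,c3([[75,97],[195,48]]),.285))
print('screw ends T',onz(t,c2([[108,210],[315,238]]),.05))
print('blocks tops T ',onz(t,c2([[95,205],[333,245]]),.059))
print('rails T',onz(t,c2([[132,165],[325,200],[118,260],[305,290]]),.0295))
print('tin,cork,polish T',onz(t,c2([[492,103]]),.042),onz(t,c2([[477,408]]),.028),onz(t,c2([[237,468]]),.028))
print('tin,cork,polish S',onz(s,c4([[261,77]]),.042),onz(s,c4([[537,225]]),.028))
print('screw base S',onz(s,c4([[35,440],[125,510],[365,310]]),.01))
print('screw axis S',onz(s,c4([[105,350],[280,228]]),.05))
E
```

```text
base T [[ 0.57140564 -0.16615747  0.012     ]
 [ 0.55410645 -0.24109584  0.012     ]
 [ 0.44964909 -0.21477858  0.012     ]
 [ 0.46875071 -0.14237617  0.012     ]]
handle T [[ 0.53253897 -0.14737067  0.285     ]
 [ 0.50948124 -0.2408367   0.285     ]]
base S [[ 0.56710773 -0.16156951  0.012     ]
 [ 0.4628669  -0.13451296  0.012     ]
 [ 0.44372574 -0.20689366  0.012     ]]
handle S [[ 0.53198372 -0.15409659  0.285     ]
 [ 0.50771253 -0.23966874  0.285     ]]
screw ends T [[0.47328364 0.16228393 0.05      ]
 [0.45994574 0.05522023 0.05      ]]
blocks tops T  [[0.47487268 0.16712706 0.059     ]
 [0.45568883 0.0450629  0.059     ]]
rails T [[0.49924062 0.15449102 0.0295    ]
 [0.48176227 0.05244754 0.0295    ]
 [0.4490737  0.16066554 0.0295    ]
 [0.43442865 0.06208887 0.0295    ]]
tin,cork,polish T [[ 0.53174653 -0.03455945  0.042     ]] [[ 0.37410347 -0.02848376  0.028     ]] [[0.34131448 0.09604459 0.028     ]]
tin,cork,polish S [[ 0.52925969 -0.03133037  0.042     ]] [[ 0.37142663 -0.02219094  0.028     ]]
screw base S [[0.49904883 0.18248094 0.01      ]
 [0.44410086 0.19201319 0.01      ]
 [0.42001232 0.04805415 0.01      ]]
screw axis S [[0.47860775 0.15491524 0.05      ]
 [0.45696431 0.05782645 0.05      ]]
```

```bash
cat >> h.py <<'E'
def toolR(yaw,lean):
    sx=np.array([np.cos(yaw),np.sin(yaw),0]);z=np.array([0,0,1.])
    zt=np.sin(lean)*sx-np.cos(lean)*z; xt=-np.cos(lean)*sx-np.sin(lean)*z
    return R.from_matrix(np.c_[xt,np.cross(zt,xt),zt])
def go(gp,yaw,lean,back=0,dz=0):
    "gp=desired grasp-point position; prints row"
    T=toolR(yaw,lean); zt=T.as_matrix()[:,2]
    p=np.array(gp)+zt*(.019-back)+[0,0,dz]
    o=robot.get_obs(); C=R.from_quat(o['tool_rot'])
    sh=C.inv().apply(p-o['position'])*1e3; rv=np.degrees((C.inv()*T).as_rotvec())
    print('row',np.round(np.r_[sh,rv],1),'|',round(np.linalg.norm(sh)),round(np.linalg.norm(rv)),'tcp target',p.round(4))
E
python3 - <<'E'
from h import *
from scipy.optimize import least_squares
t=load('top0.png');s=load('side0.png')
c1=lambda p:np.array(p)/5.4+[350,150]
c2=lambda p:np.array(p)/4.5+[215,180]
c3=lambda p:np.array(p)/3.7+[295,125]
c4=lambda p:np.array(p)/4.2+[225,265]
def fit(obs,x0):
    def res(x,full=False):
        Rz=R.from_euler('z',x[2]);r=[]
        for c,uv,m in obs: r.append(proj(c,Rz.apply(m)*1+[x[0],x[1],0])-uv)
        return np.concatenate(r).ravel()
    q=least_squares(res,x0,loss='soft_l1');print(q.x.round(4),np.degrees(q.x[2]).round(2));print(res(q.x).reshape(-1,2).round(1).tolist());return q.x
m=np.array([[77,40,12],[77,-40,12],[-31,-40,12],[-31,40,12],[33,50,285],[33,-50,285]])/1e3
st=fit([(t,c1([[160,210],[330,250],[270,485],[105,440],[192,170],[490,242]]),m),(s,c3([[43,487],[168,565],[255,510]]),m[[0,3,2]]),(s,c3([[68,97],[203,46]]),m[4:])],[.49,-.187,-.23])
m2=np.array([[29,50,29.5],[29,-50,29.5],[-29,50,29.5],[-29,-50,29.5]])/1e3
m3=np.array([[30,75,10],[-30,75,10],[-30,-75,10]])/1e3
m4=np.array([[-29,50,29.5],[-29,-50,29.5],[-17,-50,29.5]])/1e3
fit([(t,c2([[134,162],[323,190],[118,272],[305,300]]),m2),(s,c4([[35,440],[125,510],[365,310]]),m3),(s,c4([[163,433],[325,300],[305,285]]),m4)],[.467,.107,-.16])
go([st[0],st[1],.158],st[2],np.radians(40),.1)
E
```

```text
[ 0.4878 -0.186  -0.242 ] -13.86
[[-0.2, -0.3], [0.9, 0.5], [1.1, 0.7], [-1.1, 0.6], [-0.2, 0.4], [-0.0, 0.9], [-0.9, -1.6], [-0.6, -2.0], [0.4, -3.0], [-0.4, 1.7], [-1.6, 0.0]]
[ 0.4643  0.1109 -0.1433] -8.21
[[-1.2, 0.3], [-1.6, 0.5], [-1.7, 0.0], [-1.5, 0.3], [-1.9, -1.9], [0.4, -1.3], [0.3, -3.1], [0.4, 0.2], [0.3, -0.9], [0.2, -0.3]]
row [ 337.1 -296.4    2.3  -49.6  -16.4 -136.2] | 449 146 tcp target [ 0.4372 -0.1735  0.22  ]
```

Request:
carry_out --pt "42 -37 0 -6.2 -2 -17 1" --pt "84 -74 0 -12.4 -4 -34 1" --pt "126 -111 1 -18.6 -6 -51 1" --pt "168 -148 1 -24.8 -8 -68 1" --pt "168 -148 1 -24.8 -8 -68 1" --pt "168 -148 1 -24.8 -8 -68 1" --pt "168 -148 1 -24.8 -8 -68 1" --pt "168 -148 1 -24.8 -8 -68 1" --force 30

```text
time: 1.15
position: [0.3373, -0.3746, 0.2206]
tool_rot: [0.682, 0.7, -0.024, 0.209]
ft_force: [0.2, -0.9, 0.5]
grip_width: 0.0872
```

Run:
```python
from h import *
print(robot.get_obs()['q'].round(3),robot.get_obs()['position'].round(4))
go([.4878,-.186,.158],-.242,np.radians(40),.1)
```

```text
[-1.12   0.248  2.048  0.227  0.441 -1.332] [ 0.3373 -0.3746  0.2206]
row [192.2 110.  -37.5 -24.7  -8.3 -68.5] | 225 73 tcp target [ 0.4373 -0.1735  0.22  ]
```

Request:
carry_out --pt "24 14 -5 -3.1 -1 -8.6 1" --pt "48 28 -9 -6.2 -2 -17 1" --pt "72 41 -14 -9.3 -3 -26 1" --pt "96 55 -19 -12.4 -4 -34 1" --pt "120 69 -23 -15.5 -5 -43 1" --pt "144 83 -28 -18.6 -6 -51 1" --pt "168 96 -33 -21.6 -7.3 -60 1" --pt "192 110 -37.5 -24.7 -8.3 -68.5 1"

```text
time: 2.15
position: [0.4519, -0.1645, 0.2524]
tool_rot: [0.15, 0.938, -0.044, 0.309]
ft_force: [0.0, -0.4, -0.2]
grip_width: 0.0869
```

Run:
```python
from h import *
print(robot.get_obs()['q'].round(3),robot.get_obs()['position'].round(4))
go([.4878,-.186,.158],-.242,np.radians(40),.1)
snap('wrist','w1.png');snap('side','s1.png');snap('top','t1.png')
```

```text
[-0.759  0.142  2.216  0.943  0.332 -2.848] [ 0.4519 -0.1645  0.2524]
row [ 28.1 -13.5  19.3  -2.   -3.6  -3.6] | 37 5 tcp target [ 0.4373 -0.1735  0.22  ]
```

View pics/w1.png

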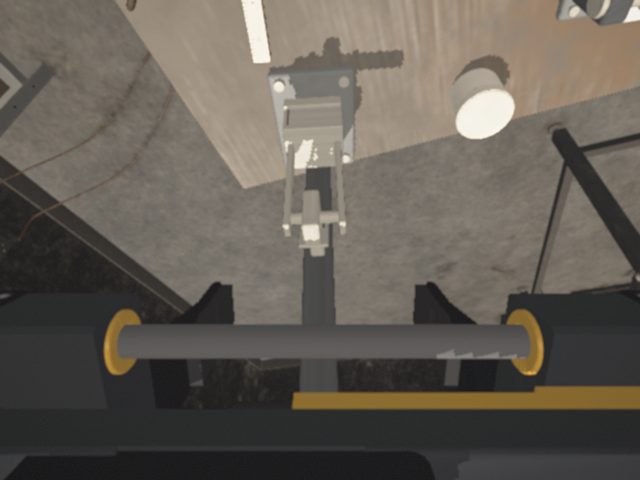

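View pics/s1.png

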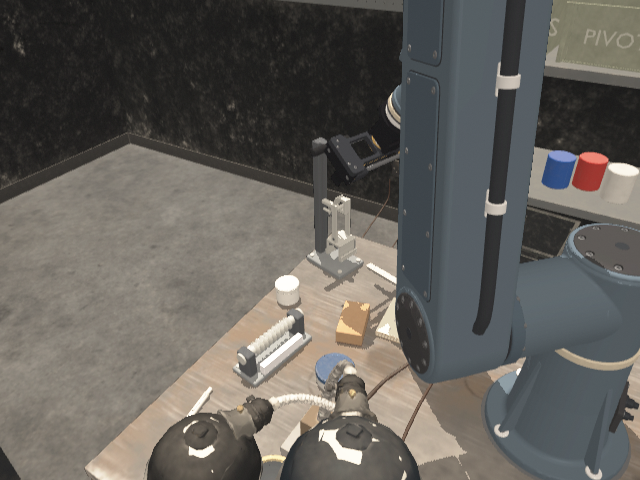

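View pics/t1.png

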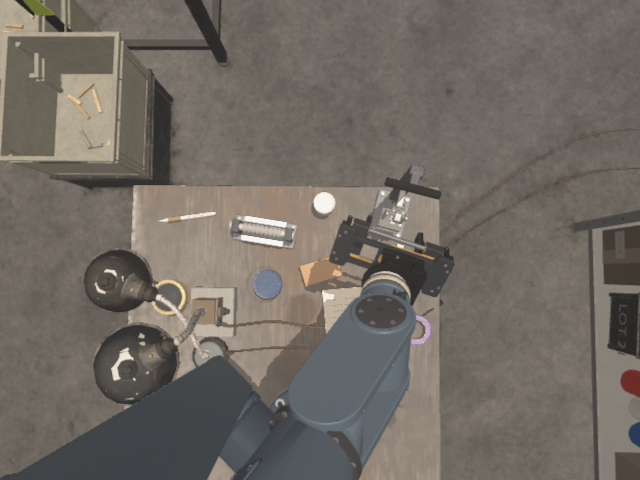

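```bash
cat > fk.py <<'E'
import numpy as np
from scipy.spatial.transform import Rotation as R
def fk(q,p):
    h,a1,L2,L3,d,Lt,a3=p
    R1=R.from_euler('z',q[0]); R2=R1*R.from_euler('y',q[1]); R3=R2*R.from_euler('y',q[2])
    R4=R3*R.from_euler('z',S[0]*q[3]); R5=R4*R.from_euler('y',q[4]); R6=R5*R.from_euler('z',S[1]*q[5]+S[2])
    pos=R1.apply([a1,d,h])+R2.apply([0,0,L2])+R3.apply([a3,0,L3])+R6.apply([0,0,Lt])
    return pos,R6
S=[1,1,-np.pi/2]
Q=[[-1.35548,.528473,1.43387,0,1.181392,-.178518],[-1.12,.248,2.048,.227,.441,-1.332],[-.759,.142,2.216,.943,.332,-2.848]]
Pq=[([.23969,-.57644,.22158],[.98067,.195646,0,-.00107]),([.3373,-.3746,.2206],[.682,.7,-.024,.209]),([.4519,-.1645,.2524],[.15,.938,-.044,.309])]
if __name__=='__main__':
    from scipy.optimize import least_squares
    for S[0] in(1,-1):
     for S[1] in (1,-1):
      for S[2] in (np.pi/2,-np.pi/2):
       print(S,[round(np.degrees((fk(q,[0]*7)[1].inv()*R.from_quat(o[1])).magnitude()),1) for q,o in zip(Q,Pq)])
    S[:]=[1,1,-np.pi/2]
E
python3 fk.py
```

```text
[1, 1, 1.5707963267948966] [np.float64(0.0), np.float64(0.1), np.float64(0.1)]
[1, 1, -1.5707963267948966] [np.float64(180.0), np.float64(180.0), np.float64(180.0)]
[1, -1, 1.5707963267948966] [np.float64(20.5), np.float64(152.6), np.float64(33.6)]
[1, -1, -1.5707963267948966] [np.float64(159.5), np.float64(27.4), np.float64(146.4)]
[-1, 1, 1.5707963267948966] [np.float64(0.0), np.float64(26.0), np.float64(108.0)]
[-1, 1, -1.5707963267948966] [np.float64(180.0), np.float64(156.5), np.float64(80.2)]
[-1, -1, 1.5707963267948966] [np.float64(20.5), np.float64(129.3), np.float64(140.1)]
[-1, -1, -1.5707963267948966] [np.float64(159.5), np.float64(52.1), np.float64(51.0)]
```

Orientation matches exactly with S=[1,1,+90°]. Next I'll fit the lengths and check IK for both grasp turns.

```bash
cat >> fk.py <<'E'
S[:]=[1,1,np.pi/2]
from scipy.optimize import least_squares
_f=lambda p:np.concatenate([fk(q,p)[0]-np.array(o[0]) for q,o in zip(Q,Pq)]+[1e-4*(np.array(p)-[.2,.1,.4,.45,.1,.25,0])])
_s=least_squares(_f,[.2,.1,.4,.45,.1,.25,0]);PR=_s.x
LO=np.array([-3.08,-.75,.22,-1.43,0,-2.85]);HI=np.array([3.08,2.2,2.44,4.57,2.65,2.85])
def ik(pos,T,q0):
    def f(q):
        p,r=fk(q,PR); return np.r_[(p-pos)*10,(r.inv()*T).as_rotvec()]
    best=None
    for k in range(12):
        x0=np.clip(np.array(q0)+(np.random.RandomState(k).randn(6)*.6 if k else 0),LO+.01,HI-.01)
        s=least_squares(f,x0,bounds=(LO,HI))
        if best is None or s.cost<best.cost: best=s
        if best.cost<1e-9: break
    return best.x,best.cost
E
python3 - <<'E'
import fk; from fk import *
from h import toolR
print(PR.round(4),_s.cost, (fk.fk(Q[2],PR)[0]-Pq[2][0]) if 0 else _f(PR)[:9].round(4))
yaw=-.242;sx=np.array([np.cos(yaw),np.sin(yaw),0])
for half in (0,1):
 for lean in (27,32,37,42,48):
  for nm,off in (('back',None),('seat',(0,0)),('up',(.02,.038)),('out',(-.06,.04))):
    T=toolR(yaw,np.radians(lean)); zt=T.as_matrix()[:,2]
    g=np.array([.4878,-.186,.158])+zt*.019
    g=g-zt*.1 if off is None else g+sx*off[0]+[0,0,off[1]]
    if half: T=T*R.from_euler('z',np.pi)
    q,c=ik(g,T,[-.75,.14,2.2,.6,.4,-2.5 if not half else .5])
    print(half,lean,nm,q.round(2),'%.1e'%c)
E
```

```text
Traceback (most recent call last):
NameError: name '_s' is not defined
```

Run:
```python
import fk; from fk import *
from fk import _f
from h import toolR
print(PR.round(4), _f(PR)[:9].round(4))
yaw=-.242;sx=np.array([np.cos(yaw),np.sin(yaw),0])
for half in (0,1):
 for lean in (27,32,37,42,48):
  for nm,off in (('back',None),('seat',(0,0)),('up',(.02,.038)),('out',(-.06,.04))):
    T=toolR(yaw,np.radians(lean)); zt=T.as_matrix()[:,2]
    g=np.array([.4878,-.186,.158])+zt*.019
    g=g-zt*.1 if off is None else g+sx*off[0]+[0,0,off[1]]
    if half: T=T*R.from_euler('z',np.pi)
    q,c=ik(g,T,[-.75,.14,2.2,.6,.4,-2.5 if not half else .5])
    print(half,lean,nm,q.round(2),'%.1e'%c)
```

```text
[ 0.2736 -0.0011  0.589   0.3923  0.111   0.3058  0.1138] [ 0. -0. -0. -0. -0.  0.  0.  0. -0.]
0 27 back [-0.75  0.2   2.11  0.51  0.47 -2.5 ] 1.5e-28
0 27 seat [-0.69  0.45  2.1   0.89  0.25 -2.85] 9.2e-06
0 27 up [-0.67  0.39  2.02  0.58  0.35 -2.51] 9.3e-30
0 27 out [-0.77  0.3   2.2   0.81  0.32 -2.84] 6.0e-17
0 32 back [-0.8   0.2   2.19  0.83  0.38 -2.85] 3.6e-06
0 32 seat [-0.67  0.45  2.11  0.91  0.22 -2.85] 3.5e-03
0 32 up [-0.69  0.39  2.08  0.91  0.28 -2.85] 1.0e-04
0 32 out [-0.76  0.3   2.21  0.85  0.28 -2.85] 2.9e-03
0 37 back [-0.78  0.2   2.21  0.86  0.33 -2.85] 4.3e-03
0 37 seat [-0.66  0.45  2.11  0.94  0.19 -2.85] 1.3e-02
0 37 up [-0.67  0.39  2.08  0.94  0.25 -2.85] 4.4e-03
0 37 out [-0.74  0.29  2.22  0.88  0.25 -2.85] 1.2e-02
0 42 back [-0.76  0.2   2.23  0.88  0.28 -2.85] 1.7e-02
0 42 seat [-0.65  0.44  2.11  0.96  0.17 -2.85] 3.0e-02
0 42 up [-0.66  0.38  2.09  0.96  0.22 -2.85] 1.5e-02
0 42 out [-0.72  0.29  2.22  0.9   0.22 -2.85] 2.7e-02
0 48 back [-0.74  0.2   2.25  0.91  0.23 -2.85] 4.3e-02
0 48 seat [-0.63  0.44  2.12  0.98  0.14 -2.85] 5.8e-02
0 48 up 
[... 505 characters left out ...]
0.31  2.27  1.32  0.3  -0.24] 6.0e-21
1 37 back [-0.85  0.22  2.28  1.33  0.36 -0.25] 2.3e-22
1 37 seat [-0.75  0.5   2.23  2.07  0.34 -0.94] 1.9e-27
1 37 up [-0.72  0.41  2.15  1.58  0.28 -0.4 ] 4.1e-27
1 37 out [-0.85  0.34  2.33  1.81  0.36 -0.76] 4.8e-23
1 42 back [-0.91  0.26  2.37  1.79  0.44 -0.77] 9.5e-28
1 42 seat [-0.78  0.54  2.29  2.32  0.49 -1.23] 4.2e-22
1 42 up [-0.74  0.43  2.21  2.03  0.37 -0.88] 1.1e-23
1 42 out [-0.89  0.39  2.4   2.11  0.49 -1.11] 4.4e-30
1 48 back [-0.97  0.32  2.44  2.    0.56 -1.06] 1.1e-03
1 48 seat [-0.81  0.61  2.36  2.47  0.7  -1.43] 2.6e-29
1 48 up [-0.78  0.49  2.28  2.31  0.54 -1.2 ] 6.4e-22
1 48 out [-0.93  0.43  2.44  2.2   0.61 -1.25] 1.2e-03
```

Run:
```python
from h import *
import fk
from fk import ik
c=load('w1.png'); o=robot.get_obs()
# sanity stand model in wrist img
for half in (0,1):
  for back in (.2,.15,.1):
    yaw=-.242;T=toolR(yaw,np.radians(34));zt=T.as_matrix()[:,2]
    if half:T=T*R.from_euler('z',np.pi)
    print(half,back,[x if np.isscalar(x) else x.round(2) for x in ik(np.array([.4878,-.186,.158])+zt*(.019-back),T,[-.9,.2,2.2,.8,.4,.2 if half else -2.8])])
go([.4878,-.186,.158],-.242,np.radians(34),.19)
# stand yaw check & gauge location from the wrist image: bar ends legs
P=np.array([[0,0,0],[0,25,12],[0,-25,12],[56,13,60],[56,-13,60],[-31,40,-146],[-31,-40,-146],[-25,25,-80],[-25,-25,-80],[8,0,21.5]])/1e3
W=R.from_euler('z',-.242).apply(P)+[.4878,-.186,.158]
print(proj(c,W).round(0).tolist())
a=cv2.imread('pics/w1.png')[50:280,230:400]
cv2.imwrite('pics/w1c.png',cv2.resize(a,None,fx=2.6*1.3,fy=2.6,interpolation=cv2.INTER_CUBIC) if 0 else cv2.resize(a,None,fx=2.6,fy=2.6,interpolation=cv2.INTER_CUBIC))
```

```text
0 0.2 [array([-0.95, -0.08,  2.19,  0.63,  0.66, -2.71]), np.float64(7.967692550551519e-31)]
0 0.15 [array([-0.88,  0.06,  2.22,  0.78,  0.49, -2.83]), np.float64(1.3286018200230136e-16)]
0 0.1 [array([-0.79,  0.2 ,  2.2 ,  0.84,  0.36, -2.85]), np.float64(0.0007394492272119478)]
1 0.2 [array([-0.95, -0.08,  2.19,  0.63,  0.66,  0.43]), np.float64(4.226701616020388e-20)]
1 0.15 [array([-0.88,  0.06,  2.22,  0.78,  0.49,  0.31]), np.float64(5.973427240755864e-19)]
1 0.1 [array([-0.82,  0.2 ,  2.23,  1.03,  0.36,  0.08]), np.float64(1.7895778691007843e-20)]
row [ 15.7 -15.6 -70.7  -1.9   2.5  -3.9] | 74 5 tcp target [ 0.395  -0.1631  0.2998]
[[309.0, 216.0], [345.0, 227.0], [274.0, 230.0], [333.0, 325.0], [299.0, 327.0], [353.0, 69.0], [264.0, 76.0], [339.0, 119.0], [277.0, 123.0], [310.0, 246.0]]
```

View pics/w1c.png

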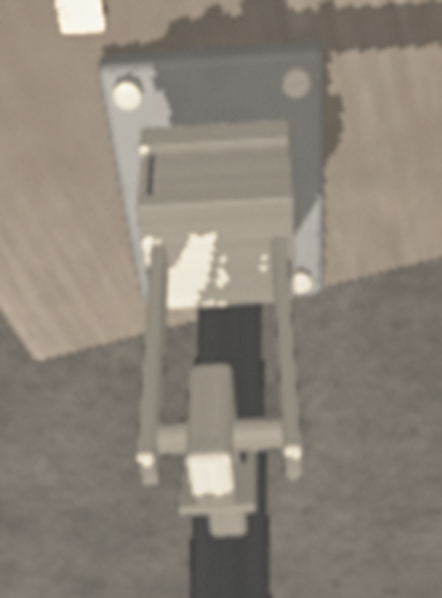

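The wrist picture shows the legs' tops at about (286,229) and (342,225), the bar at row 218 and the hook at column 311. The model predicted these within 1–2 mm, with the gauge about 3 mm to +y. This hand turn runs joint 6 to its limit, so I'll back off and take the half turn.

Request:
carry_out --pt "8 -8 -40 -1 1.5 -2 1" --pt "15.7 -15.6 -70.7 -1.9 2.5 -3.9 1" --pt "15.7 -15.6 -70.7 -1.9 2.5 -3.9 1" --pt "15.7 -15.6 -70.7 -1.9 2.5 -3.9 1"

```text
time: 2.8
position: [0.395, -0.1637, 0.2994]
tool_rot: [0.117, 0.949, -0.035, 0.29]
ft_force: [0.5, -0.1, 0.0]
grip_width: 0.0872
```

Request:
carry_out --pt "0 0 0 0 0 10 1" --pt "0 0 0 0 0 20 1" --pt "0 0 0 0 0 30 1" --pt "0 0 0 0 0 40 1" --pt "0 0 0 0 0 50 1" --pt "0 0 0 0 0 60 1" --pt "0 0 0 0 0 70 1" --pt "0 0 0 0 0 80 1"

```text
time: 3.8
position: [0.3953, -0.1633, 0.2981]
tool_rot: [0.702, 0.65, 0.161, 0.243]
ft_force: [-0.4, -0.4, 0.0]
grip_width: 0.087
```

Request:
carry_out --pt "0 0 0 0 0 10 1" --pt "0 0 0 0 0 20 1" --pt "0 0 0 0 0 30 1" --pt "0 0 0 0 0 40 1" --pt "0 0 0 0 0 50 1" --pt "0 0 0 0 0 60 1" --pt "0 0 0 0 0 70 1" --pt "0 0 0 0 0 80 1"

```text
time: 4.8
position: [0.3956, -0.1629, 0.2967]
tool_rot: [0.956, 0.043, 0.279, 0.08]
ft_force: [-1.3, -0.0, 1.0]
grip_width: 0.087
```

```bash
python3 - <<'E'
from h import *
s=open('h.py').read().replace("T=toolR(yaw,lean); zt","T=toolR(yaw,lean)*R.from_euler('z',np.pi); zt")
open('h.py','w').write(s)
E
python3 - <<'E'
from h import *
print(robot.get_obs()['q'].round(3))
go([.4885,-.183,.158],-.242,np.radians(34),.10)
go([.4885,-.183,.158],-.242,np.radians(34),.19)
E
```

```text
[-0.929 -0.047  2.201  0.659  0.619  0.078]
row [ 2.3 -1.9 87.2 -0.2  0.2 19. ] | 87 19 tcp target [ 0.4445 -0.1721  0.2252]
row [ 2.  -2.3 -2.8 -0.2  0.2 19. ] | 4 19 tcp target [ 0.3957 -0.1601  0.2998]
```

Next I'll move to 100 mm back and finish the turn.

Request:
carry_out --pt "2 -2 0 -0.2 0.2 9.5 1" --pt "2 -2 29 -0.2 0.2 19 1" --pt "2 -2 58 -0.2 0.2 19 1" --pt "2 -2 87 -0.2 0.2 19 1" --pt "2 -2 87 -0.2 0.2 19 1"

```text
time: 5.42
position: [0.4442, -0.1711, 0.2221]
tool_rot: [0.95, -0.117, 0.288, 0.033]
ft_force: [0.8, -0.5, 0.5]
grip_width: 0.0872
```

Run:
```python
from h import *
print(robot.get_obs()['q'].round(3))
go([.4885,-.183,.158],-.242,np.radians(34),.0)
c=snap('wrist','w2.png')
P=np.array([[0,0,0],[0,25,12],[0,-25,12],[33,50,127],[33,-50,127],[-31,40,-146],[-31,-40,-146],[-25,25,-80],[-25,-25,-80],[8,0,21.5]])/1e3
W=R.from_euler('z',-.242).apply(P)+[.4878,-.186,.158]
print(proj(c,W).round(0).tolist())
```

```text
[-0.808  0.21   2.23   1.027  0.359  0.09 ]
row [ 2.8  1.3 97.8 -0.2  0.4 -0.2] | 98 0 tcp target [ 0.4988 -0.1855  0.1422]
[[329.0, 250.0], [291.0, 244.0], [367.0, 244.0], [201.0, 71.0], [463.0, 70.0], [289.0, 319.0], [366.0, 319.0], [299.0, 304.0], [357.0, 304.0], [329.0, 228.0]]
```

View pics/w2.png

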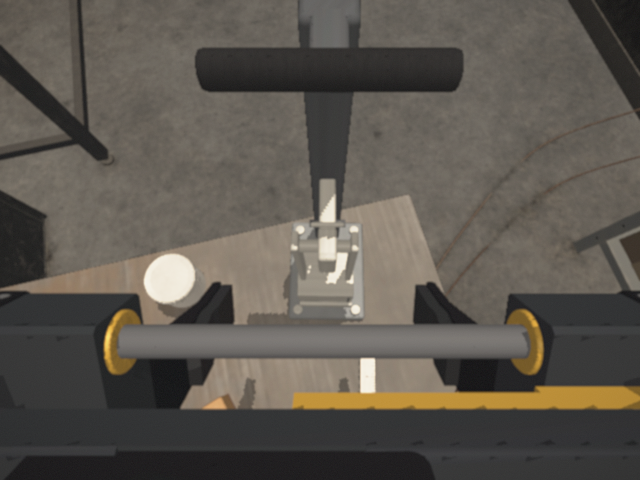

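The handle is seen at (197–463, 69) against a prediction of (201–463, 71). The gauge legs at columns 296 and 356 lie between the fingers. I'll advance and grip.

Request:
carry_out --pt "3 1.3 25 -0.2 0.4 -0.2 1" --pt "3 1.3 50 -0.2 0.4 -0.2 1" --pt "3 1.3 75 -0.2 0.4 -0.2 1" --pt "3 1.3 90 -0.2 0.4 -0.2 1" --pt "3 1.3 98 -0.2 0.4 -0.2 1" --pt "3 1.3 98 -0.2 0.4 -0.2 1"

```text
time: 6.22
position: [0.4993, -0.1858, 0.1439]
tool_rot: [0.949, -0.115, 0.292, 0.036]
ft_force: [0.1, -0.7, 0.1]
grip_width: 0.087
```

Run:
```python
from h import *
o=robot.get_obs();print(o['q'].round(3),o['ft_force'])
go([.4885,-.183,.158],-.242,np.radians(34),.0)
c=snap('wrist','w3.png');s=snap('side','s3.png')
a=s['pixels'][100:290,270:450,::-1]
cv2.imwrite('pics/s3c.png',cv2.resize(a,None,fx=3.1,fy=3.1,interpolation=cv2.INTER_CUBIC))
```

```text
[-0.721  0.474  2.195  1.827  0.271 -0.672] [ 0.12951758 -0.73818366  0.06636999]
row [-1.3 -0.1  1.1  0.  -0.2  0. ] | 2 0 tcp target [ 0.4988 -0.1855  0.1422]
```

View pics/w3.png

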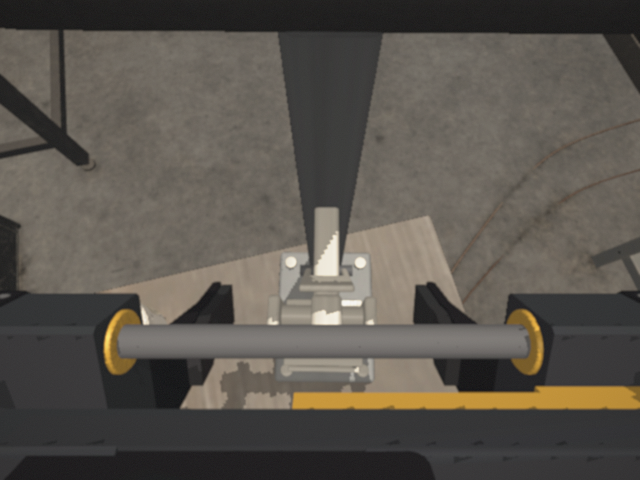

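View pics/s3c.png

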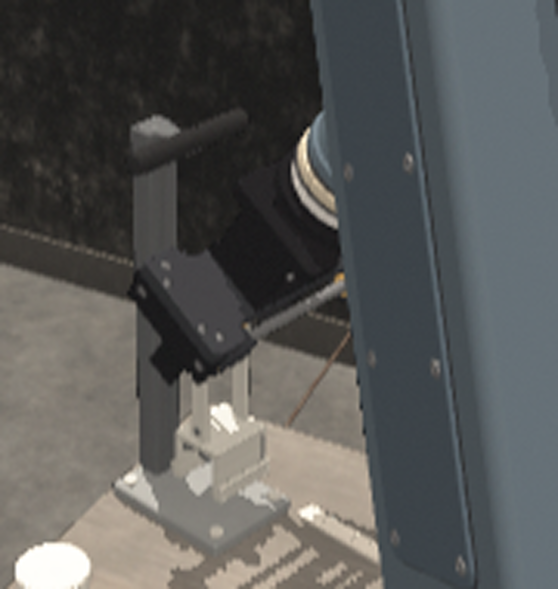

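The legs sit centred between the open fingers (columns 275 and 370). Gripping now.

Request:
carry_out --pt "0 0 0 0 0 0 -1" --pt "0 0 0 0 0 0 -1" --pt "0 0 0 0 0 0 -1" --pt "0 0 0 0 0 0 -1" --pt "0 0 0 0 0 0 -1" --pt "0 0 0 0 0 0 -1" --force 35

```text
time: 7.08
position: [0.4991, -0.1856, 0.1442]
tool_rot: [0.949, -0.115, 0.292, 0.036]
ft_force: [-0.7, -0.7, 1.0]
grip_width: 0.0448
```

Run:
```python
from h import *
o=robot.get_obs();print(o['q'].round(3),o['ft_force'],o['grip_width'])
c=snap('wrist','w4.png')
P=np.array([[0,0,0],[0,22.5,12],[0,-22.5,12],[-7,22.5,12],[-7,-22.5,12],[8,6,21.5],[8,-6,21.5]])/1e3
W=R.from_euler('z',-.242).apply(P)+[.4878,-.186,.158]
print(proj(c,W).round(0).tolist())
cv2.imwrite('pics/w4c.png',cv2.resize(c['pixels'][200:400,240:420,::-1],None,fx=3,fy=3,interpolation=cv2.INTER_CUBIC))
M=R.from_quat(o['tool_rot']).as_matrix()
print('stand dirs in tool: sx',(M.T@[np.cos(.242),-np.sin(.242),0]).round(3),'up',M[2].round(3))
```

```text
[-0.721  0.473  2.195  1.827  0.271 -0.672] [-0.71372138 -0.71194239  0.9799093 ] 0.044801595564208076
[[329.0, 322.0], [274.0, 319.0], [385.0, 319.0], [273.0, 337.0], [386.0, 337.0], [315.0, 295.0], [346.0, 295.0]]
stand dirs in tool: sx [0.827 0.001 0.562] up [ 0.562  0.001 -0.827]
```

View pics/w4c.png

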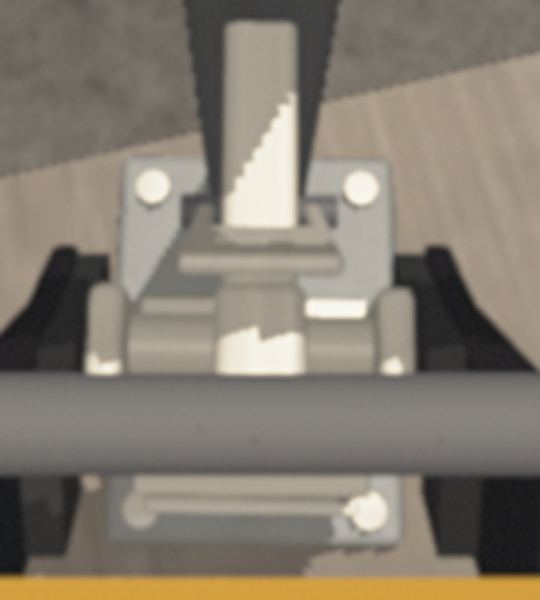

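Gripped at 44.8 mm, legs at crop columns 88 and 415, with the bar centred on the hook to about 1 mm. Next I'll lift 4 mm and press toward the column to x +20.

Request:
carry_out --pt "2.2 0 -3.3 0 0 0 -1" --pt "6.4 0 -0.5 0 0 0 -1" --pt "10.5 0 2.3 0 0 0 -1" --pt "14.6 0 5.1 0 0 0 -1" --pt "18.8 0 7.9 0 0 0 -1" --pt "18.8 0 7.9 0 0 0 -1" --pt "18.8 0 7.9 0 0 0 -1"

```text
time: 8.0
position: [0.5179, -0.1901, 0.1478]
tool_rot: [0.949, -0.115, 0.291, 0.036]
ft_force: [-3.4, 1.6, -4.0]
grip_width: 0.0447
```

Run:
```python
from h import *
o=robot.get_obs();print(o['q'].round(3),o['ft_force'],o['grip_width'])
d=o['position']-np.array([.4991,-.1856,.1442]); sx=np.array([np.cos(.242),-np.sin(.242),0]);print('moved sx,sy,z mm',(1e3*np.array([d@sx,d@[-sx[1],sx[0],0],d[2]])).round(1), 'force sx',o['ft_force']@sx)
c=snap('wrist','w5.png');s=snap('side','s5.png')
a=np.hstack([cv2.resize(c['pixels'][200:400,240:420,::-1],(540,600)),cv2.resize(s['pixels'][170:290,300:352,::-1],(260,600),interpolation=cv2.INTER_CUBIC)])
cv2.imwrite('pics/w5c.png',a)
```

```text
[-0.696  0.475  2.145  1.671  0.25  -0.489] [-3.43975641  1.60114681 -3.97606173] 0.044723179771969206
moved sx,sy,z mm [19.4  0.2  3.6] force sx -3.7232306184072286
```

View pics/w5c.png

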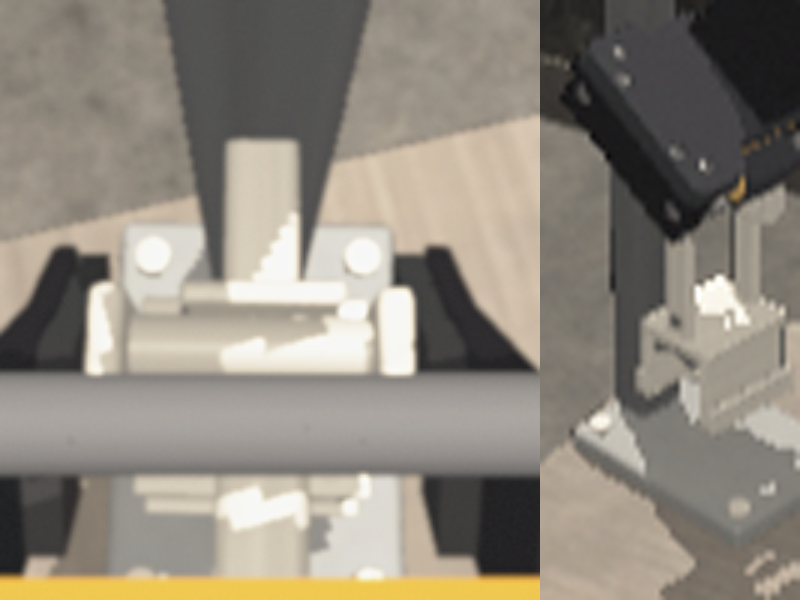

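The bar is pressed back 19.4 mm with a 3.7 N keeper reaction and is clear of the inturned end. Lifting 33 mm.

Request:
carry_out --pt "0 0 0 0 0 0 -1" --pt "3.4 0 -5 0 0 0 -1" --pt "6.7 0 -9.9 0 0 0 -1" --pt "10.1 0 -14.9 0 0 0 -1" --pt "13.5 0 -19.8 0 0 0 -1" --pt "16.9 0 -24.8 0 0 0 -1" --pt "18.5 0 -27.3 0 0 0 -1" --pt "18.5 0 -27.3 0 0 0 -1"

```text
time: 9.1
position: [0.5186, -0.1903, 0.1815]
tool_rot: [0.949, -0.115, 0.292, 0.036]
ft_force: [0.0, 0.4, -3.3]
grip_width: 0.0447
```

Run:
```python
from h import *
o=robot.get_obs();print(o['q'].round(3),o['ft_force'],o['grip_width'])
d=o['position']-np.array([.4991,-.1856,.1442]); sx=np.array([np.cos(.242),-np.sin(.242),0]);print('moved sx,sy,z mm',(1e3*np.array([d@sx,d@[-sx[1],sx[0],0],d[2]])).round(1), 'force sx',o['ft_force']@sx)
c=snap('wrist','w6.png');s=snap('side','s6.png')
a=np.hstack([cv2.resize(c['pixels'][200:400,240:420,::-1],(540,600)),cv2.resize(s['pixels'][170:290,300:352,::-1],(260,600),interpolation=cv2.INTER_CUBIC)])
cv2.imwrite('pics/w6c.png',a)
```

```text
[-0.696  0.394  2.114  1.25   0.263 -0.053] [ 0.02445904  0.43984353 -3.28899256] 0.04467279283728662
moved sx,sy,z mm [20.   0.1 37.3] force sx -0.08165990875425873
```

View pics/w6c.png

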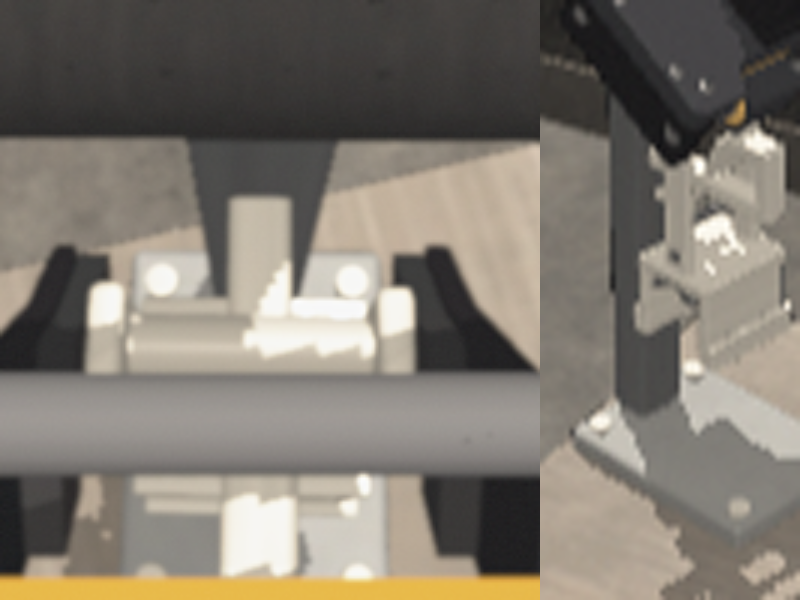

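The bar is 37 mm up, there is no side force, and it sits above the hook end. Next I'll plan the exit and the carry.

Run:
```python
from h import *
from fk import ik
o=robot.get_obs();T0=R.from_quat(o['tool_rot']);sx=np.array([np.cos(.242),-np.sin(.242),0]);q=o['q']
p=o['position']
for a,b in((-30,0),(-60,0),(-75,0),(-90,0),(-75,20)):
    q,c=ik(p+sx*a/1e3+[0,0,b/1e3],T0,q);print(a,b,q.round(2),'%.0e'%c)
zt=T0.as_matrix()[:,2];print('lean',np.degrees(np.arccos(-zt[2])),'az',np.degrees(np.arctan2(zt[1],zt[0])))
for f in (.25,.5,.75,1):
    y=-.242+f*.099; g0=p+sx*-.075+[0,0,.02]; T=R.from_euler('z',f*.099)*T0
    g1=np.array([.4643,.1109,.190])+T.as_matrix()[:,2]*.019
    pos=g0+f*(g1-g0); q,c=ik(pos,T,q);print(f,pos.round(3),q.round(2),'%.0e'%c)
```

```text
-30 0 [-0.74  0.37  2.18  1.39  0.27 -0.23] 2e-26
-60 0 [-0.78  0.34  2.25  1.51  0.29 -0.4 ] 6e-30
-75 0 [-0.81  0.33  2.29  1.56  0.31 -0.48] 2e-28
-90 0 [-0.84  0.32  2.32  1.61  0.32 -0.55] 4e-24
-75 20 [-0.81  0.27  2.26  1.3   0.32 -0.2 ] 8e-22
lean 34.16945218926223 az -13.84455462285318
0.25 [ 0.453 -0.102  0.194] [-0.61  0.28  2.31  1.58  0.22 -0.34] 2e-25
0.5 [ 0.46  -0.032  0.188] [-0.39  0.3   2.32  2.08  0.12 -0.68] 4e-30
0.75 [0.467 0.039 0.181] [-0.15  0.33  2.29  3.27  0.08 -1.69] 2e-25
1 [0.475 0.109 0.174] [ 0.07  0.37  2.24  4.32  0.13 -2.57] 5e-30
```

Run:
```python
from h import *
from fk import ik
o=robot.get_obs();T0=R.from_quat(o['tool_rot']);sx=np.array([np.cos(.242),-np.sin(.242),0]);q=o['q'];p=o['position']
def run(way,q):
    for a,yw in way:
        T=R.from_euler('z',yw)*T0;pos=np.array(a)+T.as_matrix()[:,2]*.019
        q,c=ik(pos,T,q);print(a,yw,q.round(2),'%.0e'%c)
    return q
zg=(p-T0.as_matrix()[:,2]*.019);print('grip now',zg.round(4))
for xm in (.41,.44):
  for zz in (.18,.2):
    print(xm,zz)
    run([((zg-sx*.09).tolist(),0),([xm,-.1,zz],.03),([xm,-.03,zz],.05),([xm,.04,zz],.07),([xm,.1,zz],.099),([.4643,.111,zz],.099),([.4643,.111,.165],.099),([.4643,.111,.151],.099),([.4657,.1208,.151],.099),([.4629,.101,.151],.099)],q)
```

```text
grip now [ 0.5078 -0.1875  0.1966]
0.41 0.18
[0.42039265758018046, -0.16592335337338088, 0.19664886894493905] 0 [-0.84  0.32  2.32  1.61  0.32 -0.55] 4e-26
[0.41, -0.1, 0.18] 0.03 [-0.7   0.36  2.43  2.17  0.32 -1.04] 5e-24
[0.41, -0.03, 0.18] 0.05 [-0.45  0.35  2.44  2.57  0.26 -1.23] 6e-05
[0.41, 0.04, 0.18] 0.07 [-0.18  0.36  2.43  3.13  0.24 -1.56] 4e-20
[0.41, 0.1, 0.18] 0.099 [ 0.05  0.37  2.38  3.65  0.22 -1.91] 3e-30
[0.4643, 0.111, 0.18] 0.099 [ 0.07  0.4   2.25  4.08  0.15 -2.32] 7e-21
[0.4643, 0.111, 0.165] 0.099 [ 0.07  0.44  2.26  3.83  0.19 -2.07] 7e-29
[0.4643, 0.111, 0.151] 0.099 [ 0.07  0.48  2.28  3.68  0.24 -1.92] 4e-19
[0.4657, 0.1208, 0.151] 0.099 [ 0.1   0.49  2.26  3.78  0.23 -1.99] 8e-31
[0.4629, 0.101, 0.151] 0.099 [ 0.04  0.48  2.29  3.59  0.24 -1.85] 1e-26
0.41 0.2
[0.42039265758018046, -0.16592335337338088, 0.19664886894493905] 0 [-0.84  0.32  2.32  1.61  0.32 -0.55] 4e-26
[0.41, -0.1, 0.2] 0.03 [-0.7   0.28  2.4   1.86  0.28 -0.71] 7e-25
[0.41, -0.03, 0.2] 0.05 [-0.45  0.28  2.42  2.31  0.2  -0.97] 1e-20
[0.41, 0.04, 0.2] 0.07 [-0.18  0.28  2.4   3.11  0.
[... 1258 characters left out ...]
 0.19664886894493905] 0 [-0.84  0.32  2.32  1.61  0.32 -0.55] 4e-26
[0.44, -0.1, 0.2] 0.03 [-0.62  0.31  2.33  1.77  0.23 -0.56] 3e-20
[0.44, -0.03, 0.2] 0.05 [-0.4   0.3   2.35  2.22  0.15 -0.83] 2e-21
[0.44, 0.04, 0.2] 0.07 [-0.16  0.31  2.33  3.23  0.09 -1.64] 5e-32
[0.44, 0.1, 0.2] 0.099 [ 0.04  0.32  2.29  4.23  0.12 -2.5 ] 6e-30
[0.4643, 0.111, 0.2] 0.099 [ 0.07  0.34  2.23  4.57  0.12 -2.82] 4e-06
[0.4643, 0.111, 0.165] 0.099 [ 0.07  0.44  2.26  3.83  0.19 -2.07] 2e-23
[0.4643, 0.111, 0.151] 0.099 [ 0.07  0.48  2.28  3.68  0.24 -1.92] 4e-19
[0.4657, 0.1208, 0.151] 0.099 [ 0.1   0.49  2.26  3.78  0.23 -1.99] 1e-30
[0.4629, 0.101, 0.151] 0.099 [ 0.04  0.48  2.29  3.59  0.24 -1.85] 1e-26
```

Request:
carry_out --pt "-6 0 -4.1 0 0 0 -1" --pt "-17 0 -11.6 0 0 0 -1" --pt "-30 0 -20.4 0 0 0 -1" --pt "-45 0 -30.6 0 0 0 -1" --pt "-60 0 -40.8 0 0 0 -1" --pt "-72.8 0 -49.5 0 0 0 -1" --pt "-72.8 0 -49.5 0 0 0 -1" --pt "-72.8 0 -49.5 0 0 0 -1"

```text
time: 10.2
position: [0.4334, -0.1698, 0.1812]
tool_rot: [0.949, -0.115, 0.292, 0.036]
ft_force: [-0.2, -1.2, -2.5]
grip_width: 0.0446
```

```bash
cat >> h.py <<'E'
def rel(T0q,gp,yw):
    "row to bring grasp point to gp with base tool attitude T0q turned by yw about world z"
    T=R.from_euler('z',yw)*R.from_quat(T0q); p=np.array(gp)+T.as_matrix()[:,2]*.019
    o=robot.get_obs();C=R.from_quat(o['tool_rot'])
    print('row',np.r_[C.inv().apply(p-o['position'])*1e3,np.degrees((C.inv()*T).as_rotvec())].round(1))
TG=[0.9490,-0.1150,0.2915,0.0360]
E
python3 - <<'E'
from h import *
o=robot.get_obs();print(o['q'].round(3),o['ft_force'],o['grip_width'],o['tool_rot'])
d=o['position']-np.array([.4991,-.1856,.1442]); sx=np.array([np.cos(.242),-np.sin(.242),0]);print('moved sx,sy,z mm',(1e3*np.array([d@sx,d@[-sx[1],sx[0],0],d[2]])).round(1))
c=snap('wrist','w7.png');s=snap('side','s7.png')
a=np.hstack([cv2.resize(c['pixels'][200:400,240:420,::-1],(540,600)),cv2.resize(s['pixels'][170:290,300:352,::-1],(260,600),interpolation=cv2.INTER_CUBIC)])
cv2.imwrite('pics/w7c.png',a)
for g,y in (([.44,-.1,.19],.03),([.44,0,.19],.06),([.44,.1,.19],.099)): rel(TG,g,y)
E
```

```text
[-0.834  0.322  2.318  1.608  0.319 -0.547] [-0.19097701 -1.22289157 -2.54384615] 0.044603754572013966 [ 0.94880046 -0.1149197   0.2920335   0.03588283]
moved sx,sy,z mm [-67.6  -0.4  37. ]
row [ -3.5 -69.5   5.9   0.9  -0.1  -1.4]
row [-2.320e+01 -1.669e+02 -7.600e+00  1.900e+00 -1.000e-01 -2.800e+00]
row [-4.290e+01 -2.645e+02 -2.110e+01  3.200e+00 -1.000e-01 -4.700e+00]
```

View pics/w7c.png

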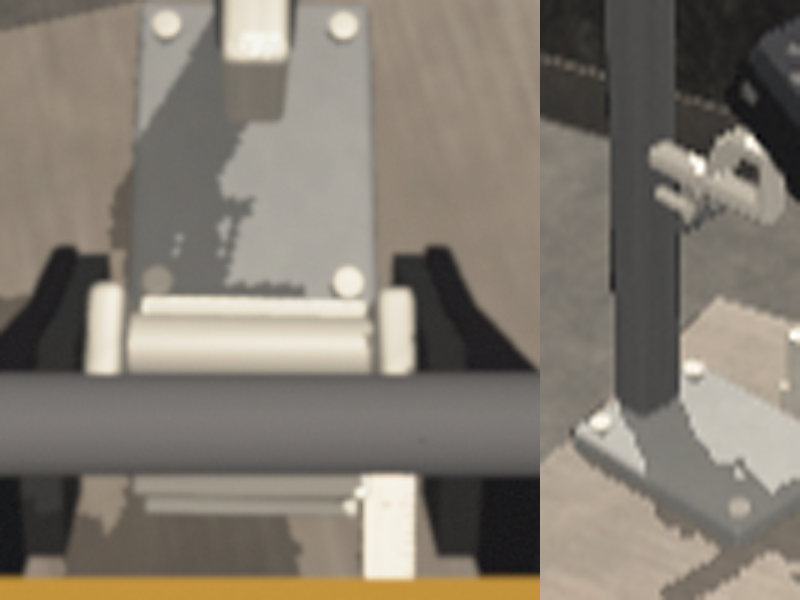

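The gauge is free and the hook is empty with its keeper shut. Carrying it to the screw side.

Request:
carry_out --pt "-1.7 -20 3 0.3 0 -0.4 -1" --pt "-2.5 -42 4 0.5 0 -0.8 -1" --pt "-3.5 -69.5 5.9 0.9 0 -1.4 -1" --pt "-8 -94 2.5 1.2 0 -1.8 -1" --pt "-13 -118 -0.8 1.4 0 -2.1 -1" --pt "-18 -142 -4.2 1.7 0 -2.5 -1" --pt "-23.2 -166.9 -7.6 1.9 0 -2.8 -1" --pt "-23.2 -166.9 -7.6 1.9 0 -2.8 -1"

```text
time: 11.3
position: [0.4504, -0.0002, 0.1741]
tool_rot: [0.952, -0.085, 0.293, 0.027]
ft_force: [0.1, 0.4, -3.4]
grip_width: 0.0444
```

Run:
```python
from h import *
o=robot.get_obs();print(o['q'].round(3))
rel(TG,[.44,.1,.19],.099)
snap('top','t8.png');snap('side','s8.png')
```

```text
[-0.295  0.336  2.358  2.722  0.16  -1.253]
row [-14.2 -97.2 -10.    1.1  -0.   -1.7]
```

View pics/s8.png

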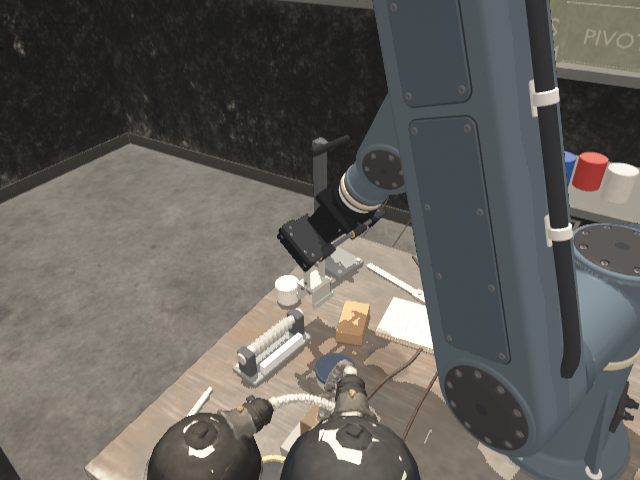

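Request:
carry_out --pt "-2 -14 -1.5 0.2 0 -0.2 -1" --pt "-4 -28 -3 0.3 0 -0.5 -1" --pt "-6 -42 -4.5 0.5 0 -0.7 -1" --pt "-8 -56 -6 0.6 0 -1 -1" --pt "-10 -70 -7.5 0.8 0 -1.2 -1" --pt "-12 -84 -8.8 1 0 -1.5 -1" --pt "-14.2 -97.2 -10 1.1 0 -1.7 -1" --pt "-14.2 -97.2 -10 1.1 0 -1.7 -1"

```text
time: 12.4
position: [0.4522, 0.0966, 0.1746]
tool_rot: [0.953, -0.069, 0.294, 0.022]
ft_force: [0.4, -0.3, -2.1]
grip_width: 0.045
```

Run:
```python
from h import *
o=robot.get_obs();print(o['q'].round(3))
rel(TG,[.4643,.111,.19],.099)
c=snap('top','t9.png');s=snap('side','s9.png');w=snap('wrist','w9.png')
a=np.hstack([cv2.resize(c['pixels'][185:285,215:315,::-1],(400,400),interpolation=cv2.INTER_CUBIC),cv2.resize(s['pixels'][250:400,220:370,::-1],(400,400),interpolation=cv2.INTER_CUBIC)])
cv2.imwrite('pics/a9.png',a)
```

```text
[ 0.039  0.352  2.299  3.955  0.145 -2.227]
row [ 16.8 -16.   11.8   0.1  -0.1  -0.1]
```

View pics/a9.png

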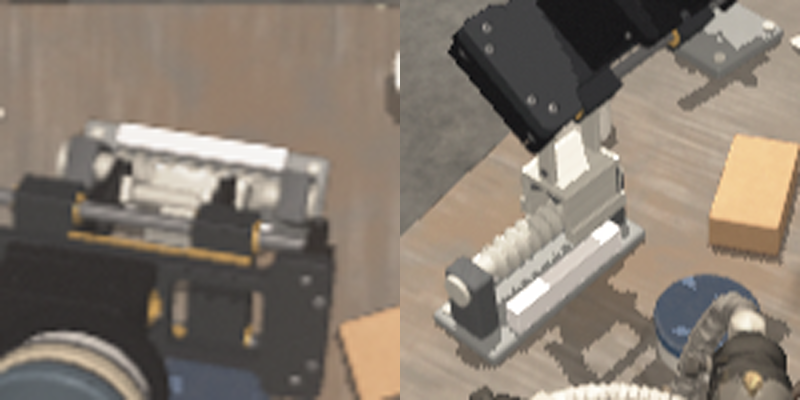

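View pics/w9.png

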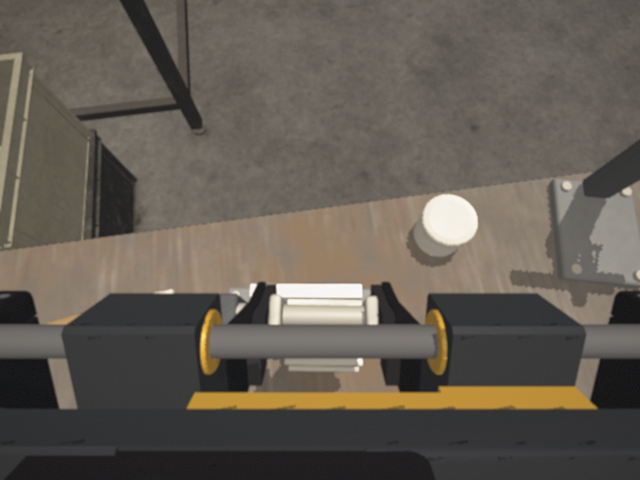

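The gauge hangs beside the screw, skirts over the near rail. I'll refine the screw's pose from the white rails by segmentation, using the top camera because it agreed best on the stand.

Run:
```python
from h import *
t=load('top0.png');im=t['pixels'].astype(int)
m=((im.min(2)>205)).astype(np.uint8); m[:, :225]=0;m[:,300:]=0;m[:205]=0;m[255:]=0
n,l,st,ce=cv2.connectedComponentsWithStats(m)
for i in range(1,n):
    if st[i,4]<40: continue
    ys,xs=np.nonzero(l==i);r=cv2.minAreaRect(np.c_[xs,ys].astype(np.float32));b=cv2.boxPoints(r)
    print(st[i],ce[i].round(1),r); w=onz(t,b,.0295);print(w[:,:2].round(4).tolist(),'c',onz(t,ce[i],.0295)[0].round(4))
# predicted rail-top corners for candidate
def rails(x,y,yaw):
    P=np.array([[s*a,b,29.5] for s in(1,-1) for a in(17,29) for b in(-50,50)])/1e3
    return proj(t,R.from_euler('z',yaw).apply(P)+[x,y,0])
print(rails(.4643,.1109,-.1433).round(1).tolist())
cv2.imwrite('pics/r0.png',cv2.resize(im[205:255,222:304][:,:,::-1].astype(np.uint8),None,fx=9,fy=9,interpolation=cv2.INTER_NEAREST))
```

```text
[244 216  43  11 202] [264.9 220.9] ((264.9282531738281, 220.94851684570312), (42.26245880126953, 4.739715099334717), 9.090276718139648)
[[0.4914, 0.1558], [0.5026, 0.1543], [0.4877, 0.055], [0.4766, 0.0566]] c [0.4896 0.1055 0.0295]
[241 235  42  11 202] [261.7 240.1] ((261.5810546875, 240.01353454589844), (41.92173767089844, 4.767570495605469), 9.462322235107422)
[[0.4464, 0.1623], [0.4575, 0.1607], [0.4423, 0.0625], [0.4312, 0.0642]] c [0.4441 0.1121 0.0295]
[[284.4, 227.7], [242.8, 221.3], [285.2, 222.7], [243.6, 216.3], [282.1, 241.9], [240.4, 235.4], [281.3, 247.0], [239.5, 240.4]]
```

View pics/r0.png

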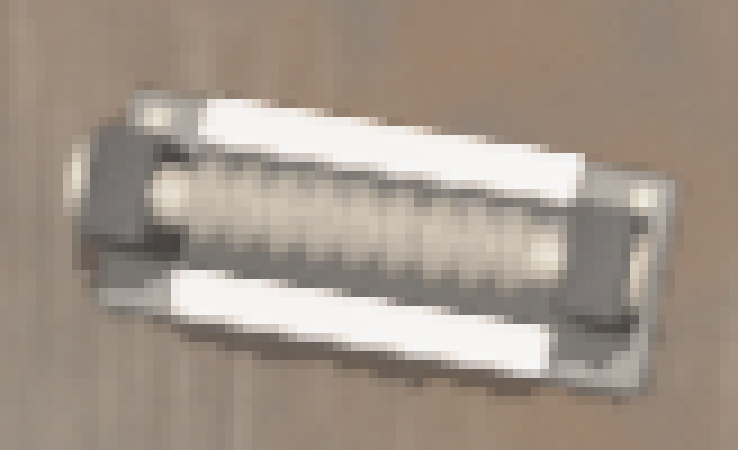

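Run:
```python
from h import *
c=load('w4.png')
Rz=R.from_euler('z',-.242);S=np.array([.4878,-.186,.158])
f=c['position']
for dx in (-2,0,2,4,6):
    pts=[Rz.apply([dx/1e3+.0045*np.cos(a),0.015,.0045*np.sin(a)])+S for a in np.linspace(0,6.28,40)]
    r=proj(c,np.array(pts))[:,1]; 
    lt=proj(c,np.array([Rz.apply([dx/1e3+7e-3,.02,.012])+S,Rz.apply([dx/1e3-7e-3,.02,.012])+S]))[:,1]
    print(dx,'bar rows',r.min().round(1),r.max().round(1),'leg top far/near',lt.round(1))
```

```text
-2 bar rows 316.4 337.7 leg top far/near [306.6 342. ]
0 bar rows 311.8 333.0 leg top far/near [301.7 336.8]
2 bar rows 307.2 328.2 leg top far/near [296.8 331.7]
4 bar rows 302.6 323.6 leg top far/near [292.  326.6]
6 bar rows 298.1 318.9 leg top far/near [287.2 321.5]
```

Run:
```python
from h import *
rel([ 0.94880046,-0.1149197,0.2920335,0.03588283],[.4644,.1092,.189],.096)
```

```text
row [ 16.8 -14.9  12.9   0.1  -0.1   0. ]
```

Request:
carry_out --pt "5 -5 4 0 0 0 -1" --pt "11 -10 8.5 0 0 0 -1" --pt "16.8 -14.9 12.9 0.1 -0.1 0 -1" --pt "16.8 -14.9 12.9 0.1 -0.1 0 -1" --pt "16.8 -14.9 12.9 0.1 -0.1 0 -1"

```text
time: 13.18
position: [0.4746, 0.107, 0.1731]
tool_rot: [0.953, -0.07, 0.293, 0.022]
ft_force: [-0.2, -0.1, -2.2]
grip_width: 0.0447
```

Run:
```python
from h import *
o=robot.get_obs();print(o['q'].round(3),o['ft_force'])
T0=[ 0.94880046,-0.1149197,0.2920335,0.03588283]
rel(T0,[.4644,.1092,.189],.096)
rel(T0,[.4644,.1092,.1524],.096)
c=snap('top','t10.png');s=snap('side','s10.png');w=snap('wrist','w10.png')
a=np.hstack([cv2.resize(c['pixels'][195:265,225:305,::-1],(320,280),interpolation=cv2.INTER_CUBIC),cv2.resize(s['pixels'][290:390,225:325,::-1],(480,480),interpolation=cv2.INTER_CUBIC)[:280*2] if 0 else cv2.resize(s['pixels'][290:360,235:315,::-1],(480,420),interpolation=cv2.INTER_CUBIC)[:280]])
cv2.imwrite('pics/a10.png',cv2.resize(s['pixels'][285:385,228:328,::-1],(600,600),interpolation=cv2.INTER_CUBIC))
cv2.imwrite('pics/b10.png',cv2.resize(w['pixels'][200:400,200:440,::-1],(720,600),interpolation=cv2.INTER_CUBIC))
```

```text
[ 0.069  0.373  2.24   4.279  0.134 -2.526] [-0.20798589 -0.0827608  -2.19011032]
row [ 0.3 -0.7  0.1  0.   0.1 -0. ]
row [-20.2  -0.7  30.3   0.    0.1  -0. ]
```

View pics/a10.png

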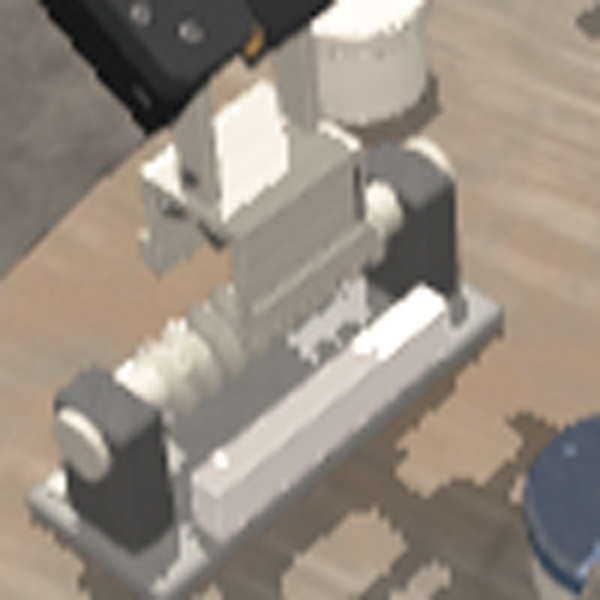

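View pics/b10.png

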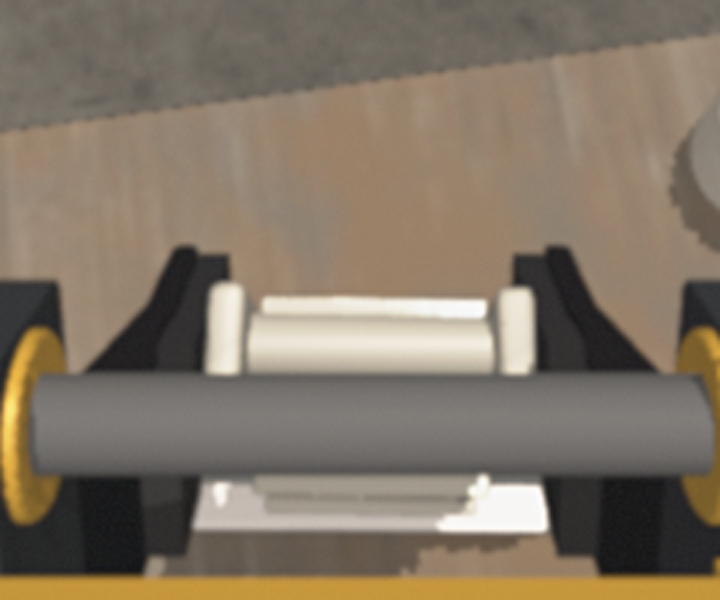

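Run:
```python
from h import *
s=load('s10.png');o=robot.get_obs();T=R.from_quat(o['tool_rot']);zt=T.as_matrix()[:,2]
yaw=np.arctan2(zt[1],zt[0]);g=o['position']-zt*.019;print('grasp',g.round(4),'yaw',yaw)
Rg=R.from_euler('z',yaw);bar=g+Rg.apply([.0025,0,-.0019])
G=np.array([[-25,25,-120],[-25,-25,-120],[-25,25,-80],[-25,-25,-80],[25,25,-80]])/1e3
H=np.array([[-29,50,29.5],[-29,-50,29.5],[-17,-50,29.5],[-30,75,10],[-30,-75,10],[-15,53,59],[-15,71,59],[15,71,59]])/1e3
f=lambda c:((proj(s,c)-[228,285]+.5)*6-.5).round(0).tolist()
print('gauge',f(Rg.apply(G)+bar)); print('holder',f(R.from_euler('z',-.146).apply(H)+[.4669,.1088,0]))
```

```text
grasp [0.4639 0.1089 0.1889] yaw -0.1476642550284469
gauge [[260.0, 345.0], [378.0, 249.0], [249.0, 244.0], [372.0, 149.0], [126.0, 166.0]]
holder [[216.0, 493.0], [447.0, 299.0], [418.0, 281.0], [162.0, 594.0], [505.0, 300.0], [165.0, 405.0], [119.0, 442.0], [47.0, 392.0]]
```

```bash
cat > ov.py <<'E'
from h import *
def box(x0,x1,y0,y1,z0,z1):
    c=np.array([[x,y,z] for x in(x0,x1) for y in(y0,y1) for z in(z0,z1)])/1e3
    e=[(i,j) for i in range(8) for j in range(i) if bin(i^j).count('1')==1]
    return c,e
def draw(s,out,crop,k,gp,hp):
    u0,v0,u1,v1=crop
    a=cv2.resize(s['pixels'][v0:v1,u0:u1,::-1],None,fx=k,fy=k,interpolation=cv2.INTER_CUBIC)
    def d(b,Rr,t,col):
        c,e=b;p=((proj(s,Rr.apply(c)+t)-[u0,v0]+.5)*k-.5)
        for i,j in e: cv2.line(a,tuple(map(int,p[i].round())),tuple(map(int,p[j].round())),col,1,cv2.LINE_AA)
    if gp is not None:
        Rg=R.from_euler('z',gp[3])
        d(box(-21,21,-25,25,-120,-80),Rg,np.array(gp[:3]),(0,0,255))
    Rh=R.from_euler('z',hp[2]);t=np.array([hp[0],hp[1],0])
    for b in (box(17,29,-50,50,10,29.5),box(-29,-17,-50,50,10,29.5),box(-15,15,53,71,10,59),box(-15,15,-71,-53,10,59),box(-30,30,-75,75,0,10)): d(b,Rh,t,(0,255,0))
    cv2.imwrite(out,a)
def gauge():
    o=robot.get_obs();T=R.from_quat(o['tool_rot']);zt=T.as_matrix()[:,2]
    yaw=np.arctan2(zt[1],zt[0]);g=o['position']-zt*.019
    return np.r_[g+R.from_euler('z',yaw).apply([.0025,0,-.0019]),yaw]
E
python3 - <<'E'
from ov import *
draw(load('s10.png'),'pics/o1.png',(225,280,335,390),5.4,gauge(),(.4669,.1088,-.146))
draw(load('top0.png'),'pics/o2.png',(222,200,304,260),9,None,(.4669,.1088,-.146))
E
```

```text
(no output)
```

View pics/o1.png

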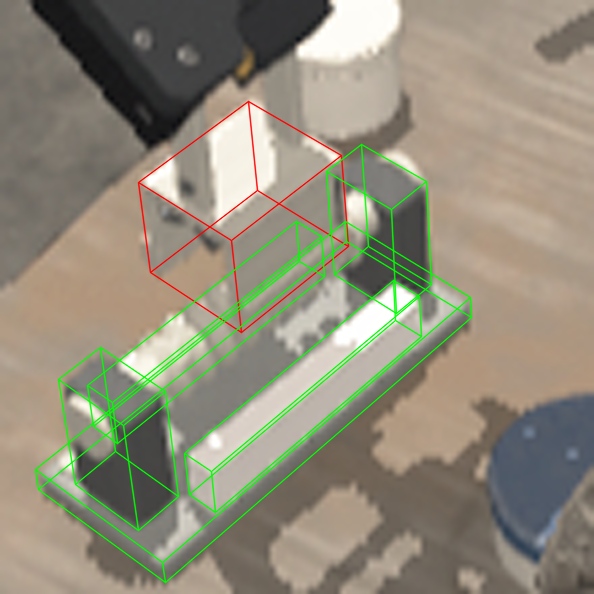

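View pics/o2.png

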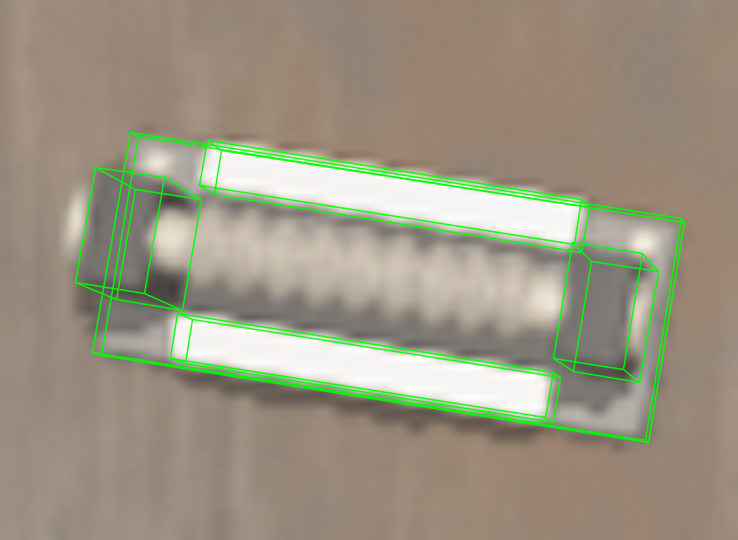

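The overlays match the holder to about 1–2 mm in both views, and the gauge box sits centred over the screw. I'll descend 26 mm, then go in small steps while watching the force.

Request:
carry_out --pt "-4 -0.5 6 0 0 0 -1" --pt "-8 -1 12 0 0 0 -1" --pt "-12 -1 18 0 0 0 -1" --pt "-14.2 -1.2 21.8 0 0 0 -1" --pt "-14.2 -1.2 21.8 0 0 0 -1" --pt "-14.2 -1.2 21.8 0 0 0 -1"

```text
time: 14.08
position: [0.4751, 0.1084, 0.1473]
tool_rot: [0.953, -0.069, 0.293, 0.022]
ft_force: [-0.5, -0.2, -2.4]
grip_width: 0.0449
```

Run:
```python
from ov import *
o=robot.get_obs();print(o['q'].round(3),o['ft_force'],o['moment']);g=gauge();print(g.round(4),'height over seat mm',(g[2]-.1505)*1e3)
s=snap('side','s11.png')
draw(s,'pics/o3.png',(225,280,335,390),5.4,g,(.4669,.1088,-.146))
```

```text
[ 0.073  0.449  2.264  3.813  0.199 -2.051] [-0.52080484 -0.24540912 -2.40970027] [ 0.15087766  0.61255563 -0.01110724]
[ 0.467   0.1096  0.1611 -0.1475] height over seat mm 10.625300225559409
```

View pics/o3.png

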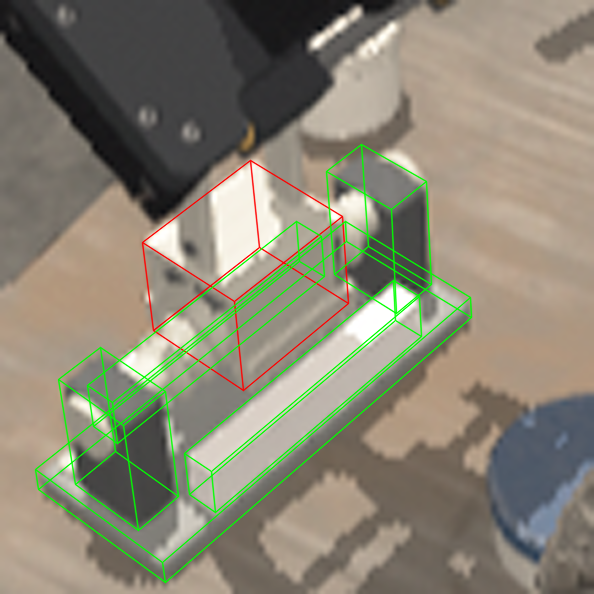

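Request:
carry_out --pt "-1.4 0 2 0 0 0 -1" --pt "-2.8 0 4.1 0 0 0 -1" --pt "-2.8 0 4.1 0 0 0 -1"

```text
time: 14.5
position: [0.475, 0.1084, 0.1422]
tool_rot: [0.953, -0.069, 0.293, 0.022]
ft_force: [0.4, 0.2, -3.0]
grip_width: 0.0445
```

Request:
carry_out --pt "-0.8 0 1.2 0 0 0 -1" --pt "-0.8 0 1.2 0 0 0 -1"

```text
time: 14.75
position: [0.4749, 0.1084, 0.1405]
tool_rot: [0.954, -0.069, 0.292, 0.022]
ft_force: [0.2, -0.2, -1.8]
grip_width: 0.0447
```

Request:
carry_out --pt "-0.8 0 1.2 0 0 0 -1" --pt "-0.8 0 1.2 0 0 0 -1"

```text
time: 15.0
position: [0.4749, 0.1084, 0.139]
tool_rot: [0.954, -0.069, 0.292, 0.022]
ft_force: [-0.6, -0.2, -2.4]
grip_width: 0.0447
```

Now 2.3 mm above the seat with no contact, and crests would have touched at 4–5 mm, so the teeth are entering the grooves.

Request:
carry_out --pt "-0.6 0 0.8 0 0 0 -1" --pt "-0.6 0 0.8 0 0 0 -1"

```text
time: 15.25
position: [0.4748, 0.1084, 0.1379]
tool_rot: [0.954, -0.069, 0.292, 0.022]
ft_force: [-0.9, -0.6, -3.1]
grip_width: 0.0447
```

Request:
carry_out --pt "-0.6 0 0.8 0 0 0 -1" --pt "-0.6 0 0.8 0 0 0 -1"

```text
time: 15.5
position: [0.475, 0.1084, 0.1372]
tool_rot: [0.953, -0.069, 0.293, 0.022]
ft_force: [-0.2, 0.9, 1.3]
grip_width: 0.0448
```

Run:
```python
from ov import *
o=robot.get_obs();print(o['ft_force'],o['moment']);g=gauge();print(g.round(4),'height over seat mm',(g[2]-.1505)*1e3)
```

```text
[-0.18940518  0.85473549  1.26607059] [0.21452277 0.48068757 0.0331273 ]
[ 0.467   0.1096  0.1511 -0.1477] height over seat mm 0.5562828484809712
```

Request:
carry_out --pt "-0.3 0 0.5 0 0 0 -1" --pt "-0.3 0 0.5 0 0 0 -1" --pt "-0.3 0 0.5 0 0 0 -1"

```text
time: 15.88
position: [0.4753, 0.1084, 0.1371]
tool_rot: [0.953, -0.069, 0.293, 0.022]
ft_force: [-1.8, 1.6, 4.7]
grip_width: 0.045
```

Run:
```python
from ov import *
o=robot.get_obs();print(o['ft_force'],o['moment']);g=gauge();print(g.round(4),'height over seat mm',(g[2]-.1505)*1e3)
s=snap('side','s12.png')
draw(s,'pics/o4.png',(225,280,335,390),5.4,None,(.4669,.1088,-.146))
cv2.imwrite('pics/o4.png',cv2.resize(s['pixels'][290:380,228:328,::-1],None,fx=6,fy=6,interpolation=cv2.INTER_CUBIC))
```

```text
[-1.83784327  1.60752023  4.73833887] [ 0.24823731  0.35945525 -0.04213315]
[ 0.4672  0.1096  0.1509 -0.1477] height over seat mm 0.4324569014786117
```

View pics/o4.png

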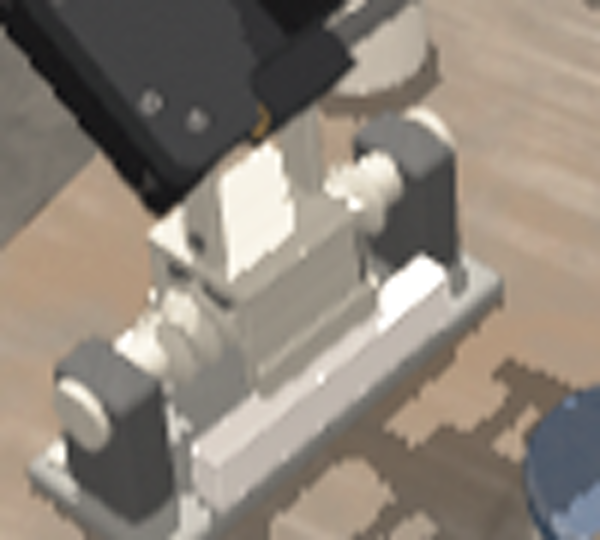

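Contact is up about 7 N at 0.4 mm over the nominal seat, the skirt sits just above the rail, and the screw threads at both sides run into the teeth. Releasing.

Request:
carry_out --pt "0 0 0 0 0 0 -0.2" --pt "0 0 0 0 0 0 0.2" --pt "0 0 0 0 0 0 0.6" --pt "0 0 0 0 0 0 0.8" --pt "0 0 0 0 0 0 0.8"

```text
time: 16.55
position: [0.4754, 0.1083, 0.1371]
tool_rot: [0.953, -0.069, 0.293, 0.022]
ft_force: [-0.4, -0.5, 1.2]
grip_width: 0.0732
```

Run:
```python
from ov import *
o=robot.get_obs();print(o['ft_force'],o['grip_width'],o['q'].round(2))
s=snap('side','s13.png');w=snap('wrist','w13.png')
a=np.hstack([cv2.resize(s['pixels'][290:380,228:308,::-1],(480,540),interpolation=cv2.INTER_CUBIC),cv2.resize(w['pixels'][230:400,240:400,::-1],(320,340))[:340].repeat(1,0) if 0 else cv2.resize(w['pixels'][230:400,240:400,::-1],(320,540))])
cv2.imwrite('pics/a13.png',a)
```

```text
[-0.37849474 -0.46753181  1.24584443] 0.07317172785187431 [ 0.07  0.48  2.27  3.7   0.23 -1.94]
```

View pics/a13.png

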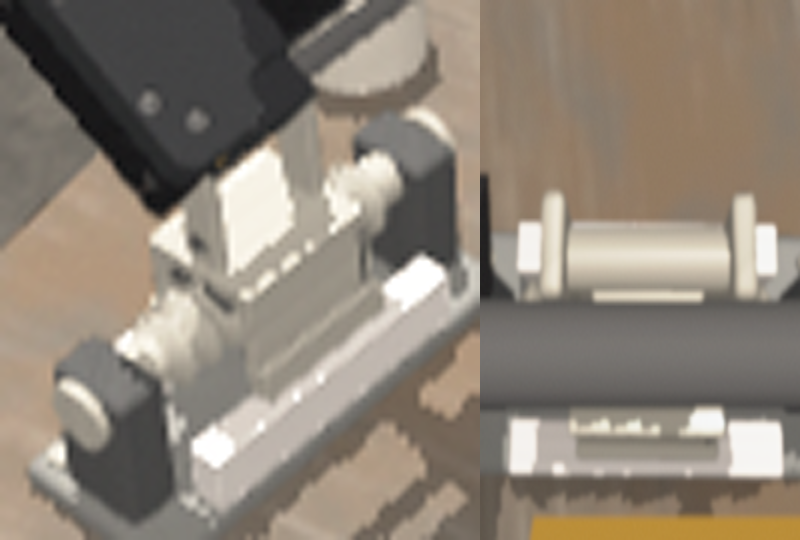

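Released; the gauge stays put. Backing straight out along the tool axis.

Request:
carry_out --pt "0 0 0 0 0 0 1" --pt "0 0 -8 0 0 0 1" --pt "0 0 -20 0 0 0 1" --pt "0 0 -40 0 0 0 1" --pt "0 0 -65 0 0 0 1" --pt "0 0 -90 0 0 0 1" --pt "0 0 -110 0 0 0 1" --pt "0 0 -110 0 0 0 1"

```text
time: 17.65
position: [0.4107, 0.1013, 0.2124]
tool_rot: [0.951, -0.061, 0.302, 0.017]
ft_force: [1.2, -0.2, -0.1]
grip_width: 0.0871
```

Run:
```python
from ov import *
o=robot.get_obs();print(o['ft_force'],o['q'].round(2))
s=snap('side','s14.png');w=snap('wrist','w14.png');t=snap('top','t14.png')
cv2.imwrite('pics/a14.png',cv2.resize(s['pixels'][265:385,228:328,::-1],None,fx=5,fy=5,interpolation=cv2.INTER_CUBIC))
# expected seated gauge
draw(s,'pics/o14.png',(225,265,335,385),5,[.4669-.0001,.1096,.1505,-.146],(.4669,.1088,-.146))
```

```text
[ 1.22876947 -0.2371312  -0.14090813] [ 0.05  0.2   2.35  4.57  0.1  -2.85]
```

View pics/a14.png

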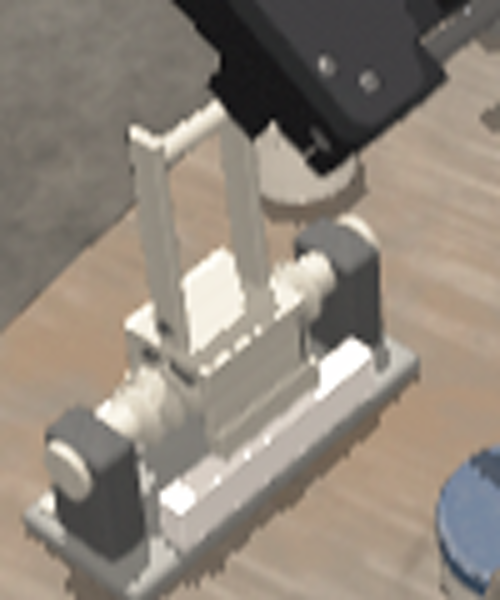

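View pics/w14.png

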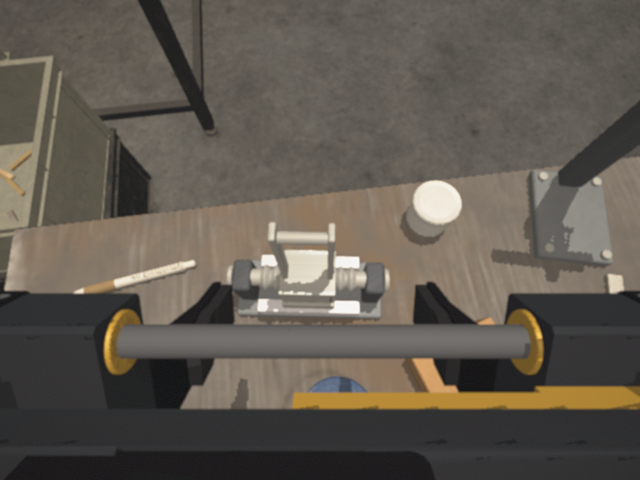

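View pics/o14.png

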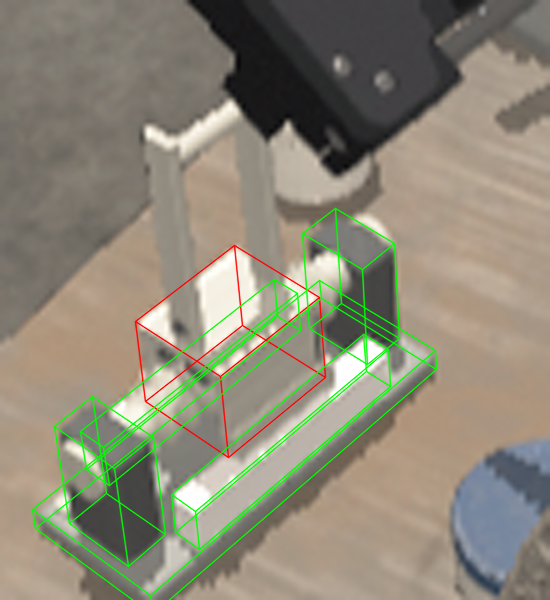

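Run:
```python
from ov import *
from scipy.optimize import least_squares
s=load('s14.png');w=load('w14.png');t=load('top0.png')
for tilt in (-.15,-.08,0,.08,.15):
  for c,n in((w,'w'),(s,'s')):
    Rg=R.from_euler('z',-.146)*R.from_euler('y',tilt)
    P=np.array([[0,22.5,112.5],[0,-22.5,112.5],[0,22.5,20.5],[0,-22.5,20.5]])/1e3  # leg tops / leg feet rel axis
    print(tilt,n,proj(c,Rg.apply(P)+[.4669,.1096,.05]).round(1).tolist())
cv2.imwrite('pics/b14.png',cv2.resize(w['pixels'][210:330,220:400,::-1],None,fx=4.4,fy=4.4,interpolation=cv2.INTER_CUBIC))
cv2.imwrite('pics/c14.png',cv2.resize(s['pixels'][280:370,235:315,::-1],None,fx=6.6,fy=6.6,interpolation=cv2.INTER_CUBIC))
```

```text
-0.15 w [[263.9, 259.1], [333.7, 260.3], [281.1, 274.1], [331.5, 275.0]]
-0.15 s [[263.6, 298.1], [282.7, 284.2], [262.2, 334.4], [280.0, 320.3]]
-0.08 w [[264.6, 247.1], [333.8, 248.3], [281.1, 272.5], [331.5, 273.4]]
-0.08 s [[260.2, 295.7], [279.2, 281.9], [261.6, 333.9], [279.5, 319.9]]
0 w [[265.5, 234.0], [334.0, 235.2], [281.2, 270.7], [331.5, 271.6]]
0 s [[256.3, 293.2], [275.4, 279.6], [260.9, 333.5], [278.8, 319.5]]
0.08 w [[266.5, 221.6], [334.1, 222.7], [281.3, 268.9], [331.6, 269.8]]
0.08 s [[252.5, 291.1], [271.6, 277.7], [260.2, 333.1], [278.1, 319.1]]
0.15 w [[267.5, 211.4], [334.2, 212.5], [281.5, 267.4], [331.6, 268.3]]
0.15 s [[249.3, 289.6], [268.4, 276.3], [259.7, 332.8], [277.6, 318.8]]
```

View pics/b14.png

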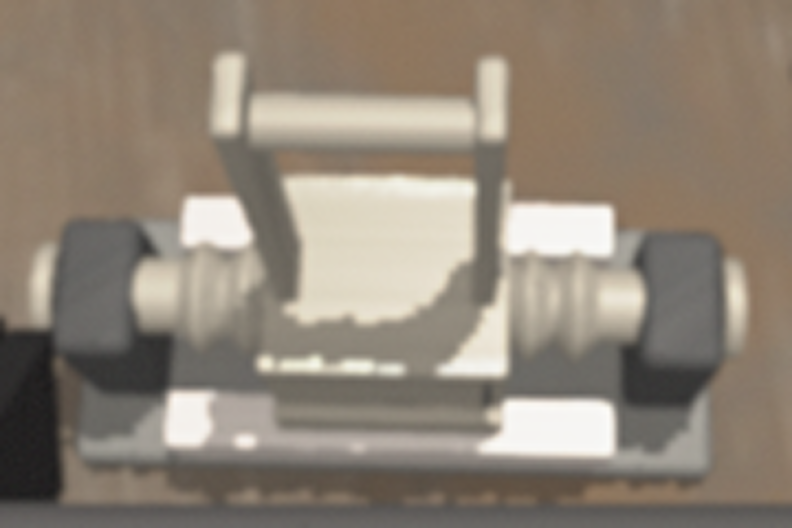

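View pics/c14.png

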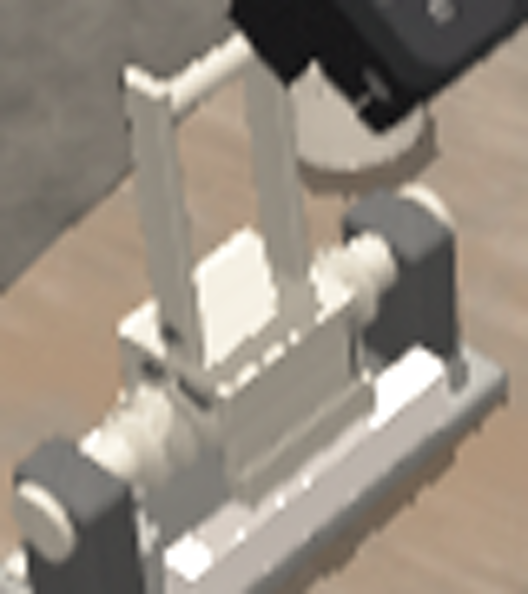

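Legs' tops are at (272,232) and (332,232) against (267,234) and (334,235) predicted for upright, so it stands straight. Next is the height: I'll compare the foot edge with models at h=0 and h=4.5 mm.

Run:
```python
from ov import *
for fn,out in (('s14.png','pics/d14.png'),):
    s=load(fn);k=8;u0,v0,u1,v1=245,305,310,375
    outs=[]
    for h in (0,4.5):
        a=cv2.resize(s['pixels'][v0:v1,u0:u1,::-1],None,fx=6,fy=6,interpolation=cv2.INTER_CUBIC)
        Rh=R.from_euler('z',-.146);t=np.array([.4669,.1088,0])
        def ln(p,q,col):
            P=((proj(s,Rh.apply(np.array([p,q])/1e3)+t)-[u0,v0]+.5)*6-.5).round().astype(int);cv2.line(a,tuple(map(int,P[0])),tuple(map(int,P[1])),col,1,cv2.LINE_AA)
        ln([-29,50,29.5],[-29,-50,29.5],(0,255,0));ln([-17,50,29.5],[-17,-50,29.5],(0,255,0));ln([-29,50,29.5],[-17,50,29.5],(0,255,0));ln([-29,50,10],[-29,-50,10],(0,255,0))
        ln([-25,25,30.5+h],[-25,-25,30.5+h],(0,0,255));ln([-21,25,70.5+h],[-21,-25,70.5+h],(0,0,255));ln([21,25,70.5+h],[-21,25,70.5+h],(0,0,255))
        outs.append(a)
    cv2.imwrite(out,np.hstack(outs))
```

```text
(no output)
```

View pics/d14.png

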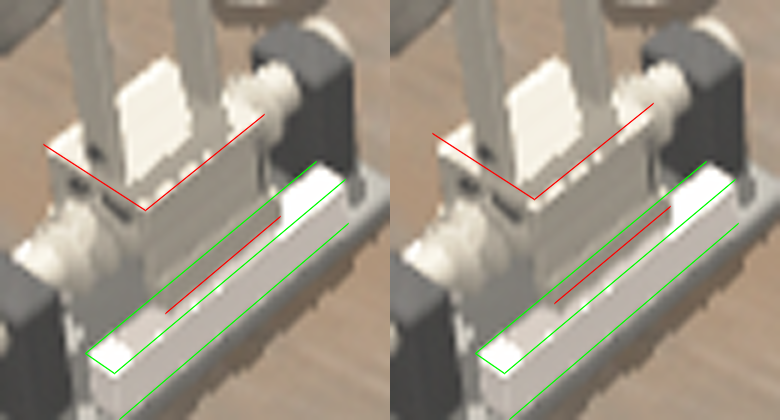

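The h=0 model fits: plate corner offset (+4,+3), the same as the rail's own offset of (+3,+5). The h=4.5 model is 14 px off. So the teeth are home. Last check is the keeper, the bystanders and clearance.

Run:
```python
from ov import *
o=robot.get_obs();print(o['q'],abs(o['joint_velocities']).max(),o['time'])
a=load('side0.png')['pixels'];s=load('s14.png')['pixels'];s7=load('s7.png')['pixels']
cr=lambda x:cv2.resize(x[170:225,315:360,::-1],(380,464),interpolation=cv2.INTER_CUBIC)
cv2.imwrite('pics/k14.png',np.hstack([cr(a),cr(s)]))
cv2.imwrite('pics/n14.png',load('s14.png')['pixels'][:,:,::-1])
```

```text
[ 0.04734639  0.20304944  2.34444763  4.57185777  0.09683887 -2.85428564] 0.007781012812159571 17.8
```

View pics/k14.png

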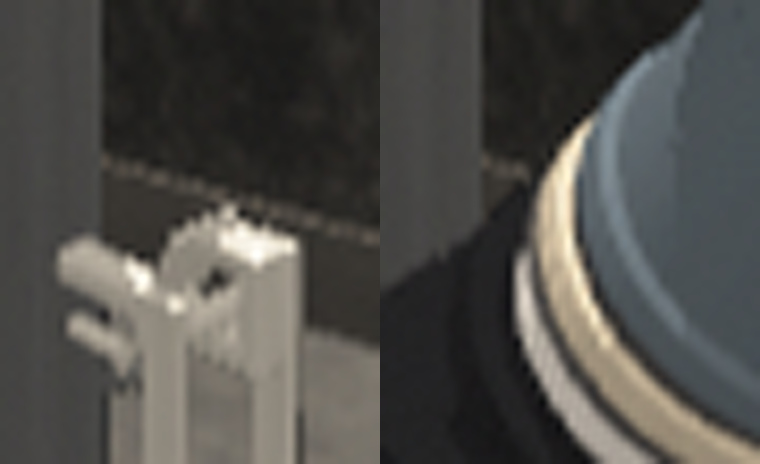

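View pics/n14.png

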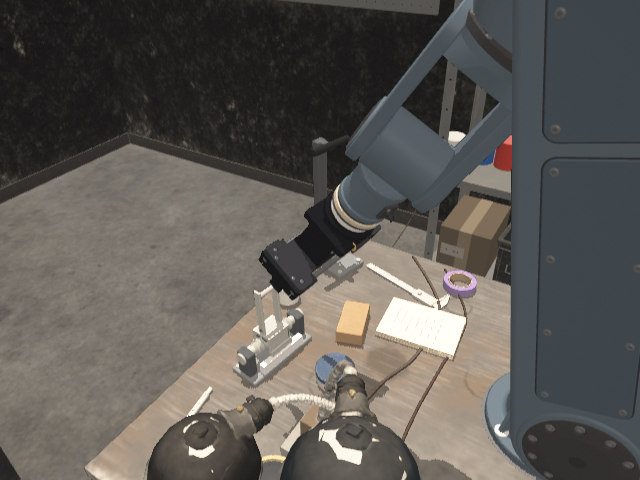

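Joints 4 and 6 sit right at their limits, so I'll move the hand a little lower and further back, then check the keeper from the other cameras.

Request:
carry_out --pt "-6 0 3 0 0 0 1" --pt "-12 0 8 0 0 0 1" --pt "-19 0 13 0 0 0 1" --pt "-25 0 19 0 0 0 1" --pt "-25 0 19 0 0 0 1"

```text
time: 18.42
position: [0.4032, 0.1029, 0.1808]
tool_rot: [0.952, -0.061, 0.3, 0.017]
ft_force: [0.4, -0.7, 0.4]
grip_width: 0.0871
```

Run:
```python
from ov import *
o=robot.get_obs();print(o['q'].round(3),o['ft_force'],o['position'])
t=snap('top','t15.png');s=snap('side','s15.png');w=snap('wrist','w15.png')
a=load('top0.png')['pixels']
cv2.imwrite('pics/n15.png',np.hstack([cv2.resize(x['pixels'][v:v+h,u:u+ww,::-1],(400,500),interpolation=cv2.INTER_CUBIC) for x,u,v,ww,h in((t,350,150,88,110),(s,235,280,80,100))]))
cv2.imwrite('pics/w15.png',w['pixels'][:,:,::-1])
P=proj(t,np.array([[.532,-.0345,.042],[.374,-.0285,.028],[.3413,.096,.028]]));print(P)
cv2.imwrite('pics/t15.png',t['pixels'][:,:,::-1])
```

```text
[ 0.055  0.307  2.408  3.66   0.204 -1.928] [ 0.382901   -0.74738428  0.39766815] [0.40321762 0.10292556 0.18081649]
[[324.30911572 202.78075922]
 [321.00639105 270.71109103]
 [267.68550662 284.00647331]]
```

View pics/n15.png

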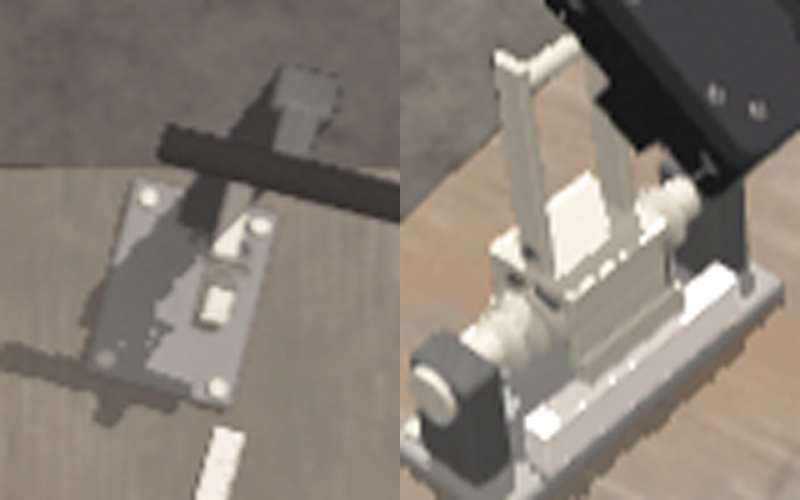

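View pics/t15.png

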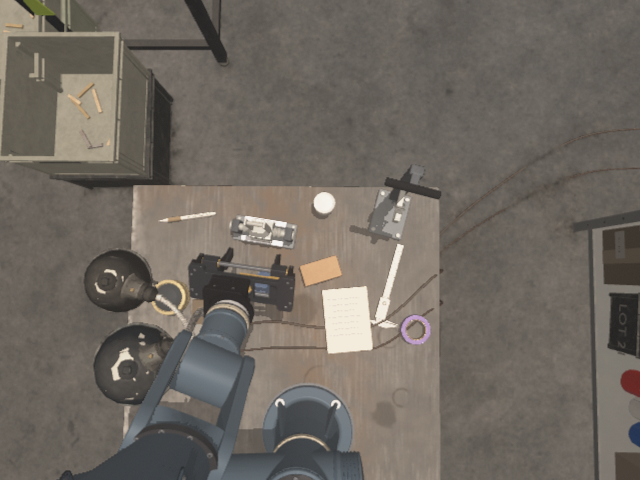

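View pics/w15.png

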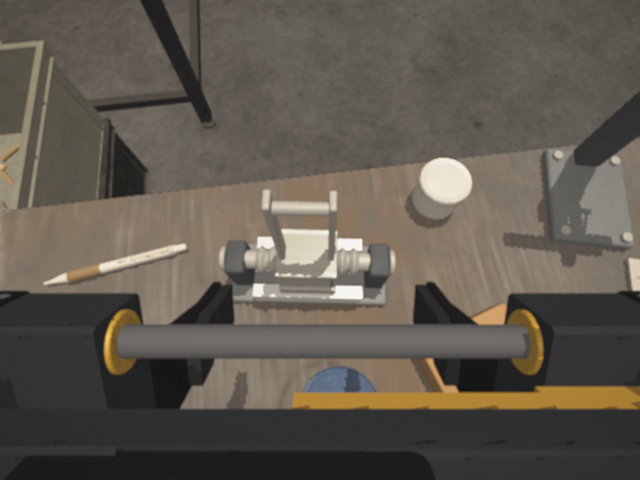

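The top view shows the tin at (324,204) and the cork at (321,271), both unmoved, and the keeper against the hook's end. The hand is clear of the gauge. Handing in.

Run:
```python
from h import *
print(robot.hand_in()); print(robot.get_obs()['time'])
```

```text
the job is handed in; nothing more can be done
None
the job is handed in; nothing more can be done
```

The gauge is off the hook, seated on the lead screw and released, and the job is handed in. That was at about 18.5 s of robot time; hand-in gave no verdict.

**What I did:**
- I gripped the bail legs with the hand leaning 34°, which took a half turn of the hand because my first choice ran joint 6 to its limit.
- I pressed the keeper back about 19 mm with the bail bar, against a reaction of about 3.7 N.
- I lifted the bar 37 mm above where it hung and took the gauge out over the nose, and the keeper sprang shut.
- I lowered the gauge onto the screw in small steps. First contact came about 0.5 mm above nominal, with about 7 N at the end.

**Last checks:**
- **Seat height:** about 0.4 mm above nominal from the arm's position. In the side picture the fully seated model fits, and a model 4.5 mm too high does not.
- **Upright and in line:** tilt came out at about 0.01 rad from both cameras. The gauge sits within about 2 mm of the screw's middle.
- **Keeper:** it looked shut in the top and side pictures, but I could not measure its angle.
- **Bystanders:** the white tin and the cork block had not moved. The blue tin was partly hidden behind the hand in the last view, though nothing went near it.

**Disagreements:**
- The side camera sat 1–3 pixels off the top camera, so I relied on the top camera and the arm's own positions.
- While backing away, joints 4 and 6 reached their range limits. The readings were 4.572 and -2.854 rad against stated limits of 4.57 and -2.85, so they may count as slightly over. I moved off the limits before handing in.

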